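# Press a cocked clutch piston home in its drum

### The job

Take the pressing tool by its green grip out of the yellow-rimmed dish and use its flat foot to press the cocked aluminium piston squarely down into the dark steel drum until it bottoms out level; keep it pressed on its stop with about 20 newtons for a good second (14 to 27 will do, and never push on the piston or drum harder than 27). Then stand the tool upright back in its dish, let go, and leave the piston level and down; do not touch the piston with the fingers, and leave the bearing, spanner, dial gauge and parts tray where they are.

Things in the scene. Friction and masses are not known exactly. Their poses are not given: they have to be found in the camera images.
- tamper_grip (a point): Pressing tool, 100 mm tall, 0.25 to 0.45 kg, upright in the dish: green square grip 30 x 30 mm, 60 mm tall, at the top; a steel neck 18 mm thick, 28 mm long; a round flat steel foot 48 mm in diameter, 12 mm thick. This point is the grip's centre, 30 mm below the tool's top and 70 mm above the foot's underside. z is up along the tool; x and y are square to the grip's faces.
- dish_floor (a point): Fixed round tool dish, 100 mm outer diameter, with a black rubber floor and a yellow rim that stands 5 mm above the floor and is 76 mm across inside. This point is the centre of the top of its floor, 5 mm above the bench. z is up.
- drum_rim (a point): Fixed upright dark steel clutch drum, 75 mm tall, 100 mm outer diameter (its bolted foot flange: 132 mm wide, 10 mm thick), with a round bore of 72 mm diameter. This point is the centre of the bore at the level of the rim's top, 75 mm above the bench. z is up.
- piston_face (a point): Centre of the top face of the piston, a flat aluminium disc, 68 mm diameter, 14 mm thick, in the drum's bore; z is the face's normal. It starts 2 to 24 mm below the rim, cocked 0.04 to 0.08 rad in any direction, and can slide down and tilt about its centre. It goes 12 to 22 mm farther down to a rigid stop of unseen, varying depth (face 24 to 36 mm below the rim): only the rise of force shows it.
- tamper: The pressing tool as a whole; its origin is the centre of the foot's flat underside, z up along the tool.
- piston: The piston as a whole; origin at its centre, 7 mm below the middle of its top face. Its spring and the drag of its seal resist with 4 to 10 N all the way down; about 3 N near the high edge tilts it. The drag keeps it where it is left, height and tilt.
- drum: The drum as a whole; its origin is the centre of its underside, on the bench.
- bearing: Bystander: loose steel bearing ring lying flat, 50 mm outer diameter, 15 mm high; origin at the centre of its underside.
- spanner: Bystander: loose spanner 160 mm long, lying flat along its x axis.
- gauge: Bystander: dial gauge stand, base 60 x 50 x 35 mm, 176 mm tall; origin at the centre of its underside.
- tray: Bystander: grey parts tray 120 x 90 x 30 mm; origin at the centre of its underside.
Mind the look-alikes: they are no part of the job. There is more than one size of the tamper; the job needs the smallest. Several things look just like the part that bears dish_floor: the one meant starts farthest from the robot's base.

How it is judged:
By the outcome, as a careful person would: the job done as asked, in the order asked, and still so for the second after the job is handed in, with the robot touching nothing.
It also fails if it takes over 61 s, if anything falls off the work surface, if the arm or the gripper's body presses on something with over 40 N, if the wrist force passes 120 N, or if a joint passes its speed limit or range.

### The arm

A 6-joint arm with a two-finger parallel gripper is mounted at the origin on the work surface. World frame = base frame: x ahead of the robot, y to its left, z up, the work surface at z = 0. Lengths are in m, angles in degrees, forces in N, time in s.
With the tool pointing down it reaches from about 0.35 to 0.725 m from the base axis. Payload 4.3 kg.
Tool frame: the origin (TCP) lies midway between the tips of the shut fingers; the grasp point (between the pads) lies 19 mm behind it; z points along the fingers, x is the direction in which the jaws open and shut, and the axes are right-handed (so a half turn about z gives the same grasp; the last joint's range is limited). The gripper opens to 85 mm and grips with 20 to 120 N. Pads are 22 mm wide; open, the fingers measure 114 mm over their backs; the gripper's body (76 mm by 85 mm) begins 54 mm behind the grasp point. The pads swing forward as they close: fully open they stand 13 mm farther back than shut.
Start: joints at [-79.2, 21.618, 4.641, 73.018, 0, 83.68], TCP at [0.169, -0.55, 0.231] pointing down, gripper open.
Joint ranges: [-156.06, 156.06], [-48.1, 94.91], [-58.44, 69.94], [-101.28, 121.22], [-78.64, 73.56], [-180, 180]. Speed limits (degrees/s): [147.25, 147.25, 180, 180, 180, 180].

### API

Orientations are given as [roll, pitch, yaw] about the fixed x, y, z axes, in that order (R = Rz(yaw) Ry(pitch) Rx(roll)).
In Python, from cell import monitor, viewer, ticket, spot_in gives the robot as it stands.
- The arm moves only by the tool carry_out, never from a script. Its argument "motion" is a list of rows, each a list of 5 numbers: the finger opening in m, from 0 to 0.0854, then the shift along the tool's x, y, z in m, then the turn about the tool's z in rad. In form: [[jaw, x, y, z, twist], ...]. A call has exactly 10 rows; each row shifts and turns the pose as measured when the row begins, along the tool's axes as they then stand; what a row does not reach is not made up. A row lasts 1/10 s, in which the tool goes at most 50 mm and 8.59 degrees, less where a joint would pass 70% of its speed; a pose out of reach is approached as far as the arm can. A call is refused whole if a number of a shift passes 0.05 or a number of a turn 0.15, either way. A call with a gripper value outside its range is refused whole. The fingers move at their own pace and stop on an object; "grip_force" is the grip in N (left out, the last holds). Time passes only in rows, so rows that do not move let the fingers close, or fill a call up. It gives the time, the measured TCP pose, the force and the opening at its end, in the units of the state.
- monitor.read_state(): the state, without advancing time (a new reading comes with each control period).
- viewer.read_camera(name): name is "side" or "top" or "wrist"; returns the picture (384x512x3 uint8, blue, green, red); there is no depth.
- viewer.get_calibration(name): a dict with "K" (3x3 intrinsics, pixels), "k1" (the pictures are not rectified: a ray, as slopes to the right and down, at radius r is drawn at 1 + k1 r^2 times it, then the intrinsics apply), "extrinsics" (4x4, takes a point from camera to world coordinates). Camera axes: x right, y down, z forward; pixel columns grow to the right and rows downward; lengths in m; the calibration is good to about 2 mm. A picture is of the moment at which its call begins: read the wrist's pose just before it. get_calibration takes no time and is no camera call; for the wrist camera it gives the pose at the moment of the call.
- ticket.job_done(): hands the job in, once; it reports no verdict.
Trained networks look in the newest picture that a camera, given by its name, has taken for a name from the list of things; names that differ only in an ending like _2 or _b are one class to them, and where a whole thing is asked for, a point or a joint stands for the part that bears it (a point fixed in the world has none). Each returns a list of dicts, best first, with "confidence" (0 to 1); they miss things now and then, are a little off and sometimes report something else, mostly with a low value. They report only what shows in the picture. A call takes as long as a camera call. They do not tell look-alikes from the thing itself.
- spot_in(camera, query): "centre" ([x, y, z] in m, in world coordinates, good to about 4 mm: the middle of the surface that is visible of it).
The state is a dict: "time": time; "q": joint angles; "qvel": joint speeds; "tau": joint torques, N m; "tcp_pos": TCP position; "orientation": TCP orientation; "contact_force": force on the tool from outside, world axes, zero at the start; "wrist_torque": the same for the moment, N m; "grip_width": opening from 0.0 (shut) to 1.0 (fully open).
Only numpy, scipy, OpenCV 4.12 (cv2) and the standard library are available. Lean on these libraries where they do the work, as an engineer would, in place of code of your own. Each camera call takes 0.05 s, during which the arm holds its last target.

## Working session

There is one attempt and no reset: what is moved stays moved. The work goes in short steps, Python scripts to look and compute and a tool call to move; the robot and the scene stay as the last step left them, time stands still between calls to the robot, and variables do not carry over. Pictures are saved under pics/ and viewed, and the job is handed in when it is done.

Besides the shell and the picture viewer there is one more tool, called after "Request:" by a JSON object that holds its "name" and its "arguments", one argument or row to a line. carry_out: Moves the arm, as the interface text tells. Its arguments: {"type":"object","properties":{"motion":{"type":"array","items":{"type":"array","items":{"type":"number"}}},"grip_force":{"type":"number"}},"required":["motion"]}

```bash
mkdir -p pics; ls; cat > h.py <<'E'
import numpy as np, cv2
from cell import monitor, viewer, ticket, spot_in
from scipy.spatial.transform import Rotation as R
def pix2ray(cam,u,v,cal=None):
    c=cal or viewer.get_calibration(cam);K=np.array(c['K']);k1=c['k1']
    d=np.array([(u-K[0,2])/K[0,0],(v-K[1,2])/K[1,1]]);s=d.copy()
    for _ in range(30): s=d/(1+k1*(s@s))
    T=np.array(c['extrinsics']);return T[:3,3],T[:3,:3]@np.array([s[0],s[1],1])
def atz(cam,u,v,z,cal=None):
    o,d=pix2ray(cam,u,v,cal);return o+d*(z-o[2])/d[2]
def proj(cam,P,cal=None):
    c=cal or viewer.get_calibration(cam);K=np.array(c['K']);T=np.array(c['extrinsics'])
    P=np.atleast_2d(P);q=(P-T[:3,3])@T[:3,:3];s=q[:,:2]/q[:,2:]
    s=s*(1+c['k1']*(s**2).sum(1,keepdims=True));return s*[K[0,0],K[1,1]]+[K[0,2],K[1,2]]
E
python3 - <<'E'
from h import *
np.set_printoptions(precision=4,suppress=True)
print(monitor.read_state())
for c in ['side','top','wrist']:
    im=viewer.read_camera(c); cv2.imwrite(f'pics/a_{c}.png',im)
    print(c,viewer.get_calibration(c))
for c in ['top','side']:
    for q in ['tamper_grip','dish_floor','drum_rim','piston_face','tamper','gauge','tray','bearing','spanner']:
        print(c,q,[(np.round(d['centre'],3).tolist(),round(d['confidence'],2)) for d in spot_in(c,q)])
E
```

```text
pics
{'time': 0.0, 'q': array([-79.201 ,  21.6632,   4.5603,  73.0187,  -0.0013,  83.6785]), 'qvel': array([ 0.0971, -0.036 , -0.0725,  0.0768,  0.0214, -0.0336]), 'tau': array([  0.0004, -46.3602,  26.9876,   0.0207,  -0.0001,  -0.    ]), 'tcp_pos': array([ 0.1691, -0.5489,  0.2303]), 'orientation': array([-179.9879,    0.1211,  -72.8794]), 'contact_force': array([-0.3027,  0.0954, -0.1725]), 'wrist_torque': array([-0.0371, -0.0546,  0.0015]), 'grip_width': 0.9962614074194955}
side {'K': array([[356.955 ,   0.    , 258.2624],
       [  0.    , 356.955 , 193.4336],
       [  0.    ,   0.    ,   1.    ]]), 'k1': -0.08398534417171608, 'extrinsics': array([[ 0.988 , -0.1043,  0.1136,  0.4486],
       [-0.1541, -0.7013,  0.696 , -0.7175],
       [ 0.0071, -0.7052, -0.709 ,  0.7898],
       [ 0.    ,  0.    ,  0.    ,  1.    ]])}
top {'K': array([[490.5476,   0.    , 265.0924],
       [  0.    , 490.5476, 193.5847],
       [  0.    ,   0.    ,   1.    ]]), 'k1': -0.20000324601955904, 'extrinsics': array([[-0.0084, -0.9804,  0.1969,  0.315 ],
       [-0.9997,  0.0127,  0.0204, -0.0138],
  
[... 990 characters left out ...]
.01], 0.66), ([0.468, -0.202, 0.055], 0.41)]
side tamper_grip [([0.444, 0.18, 0.074], 0.96), ([0.723, 0.193, 0.075], 0.65), ([0.58, 0.184, 0.062], 0.63)]
side dish_floor [([0.574, 0.177, 0.01], 0.79), ([0.379, 0.287, 0.006], 0.6), ([0.478, -0.25, 0.054], 0.41)]
side drum_rim [([0.481, -0.249, 0.052], 0.61)]
side piston_face [([0.485, -0.212, 0.059], 0.82)]
side tamper [([0.573, 0.184, 0.062], 0.78), ([0.72, 0.192, 0.076], 0.7), ([0.444, 0.182, 0.074], 0.68)]
side gauge [([0.696, -0.005, 0.039], 0.74), ([0.486, -0.211, 0.058], 0.51)]
side tray [([0.479, -0.425, 0.009], 0.92), ([0.574, 0.186, 0.063], 0.69)]
side bearing [([0.432, 0.006, 0.016], 0.7)]
side spanner [([0.475, 0.398, 0.01], 0.64)]
```

```bash
python3 - <<'E'
import cv2
for c in ['side','top']:
    im=cv2.imread(f'pics/a_{c}.png'); cv2.imwrite(f'pics/a_{c}_2.png',cv2.resize(im,(768,576),interpolation=cv2.INTER_CUBIC))
E
```

```text
(no output)
```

View pics/a_side_2.png

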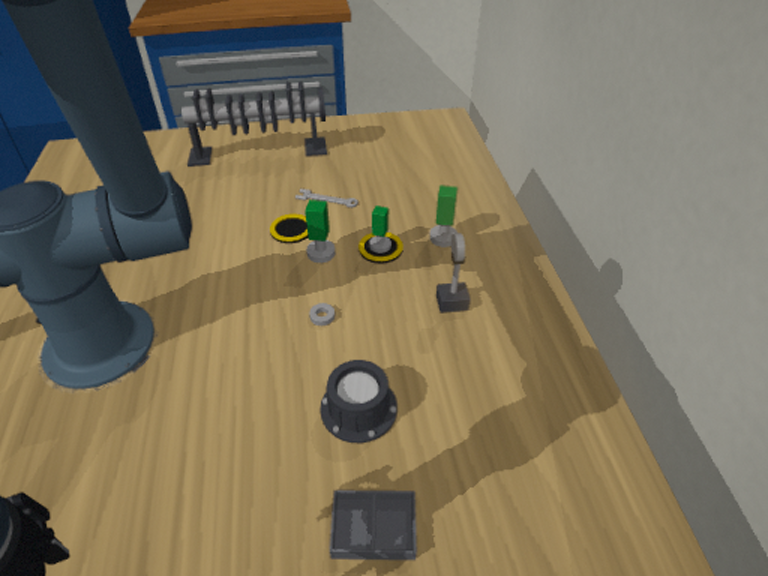

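View pics/a_top_2.png

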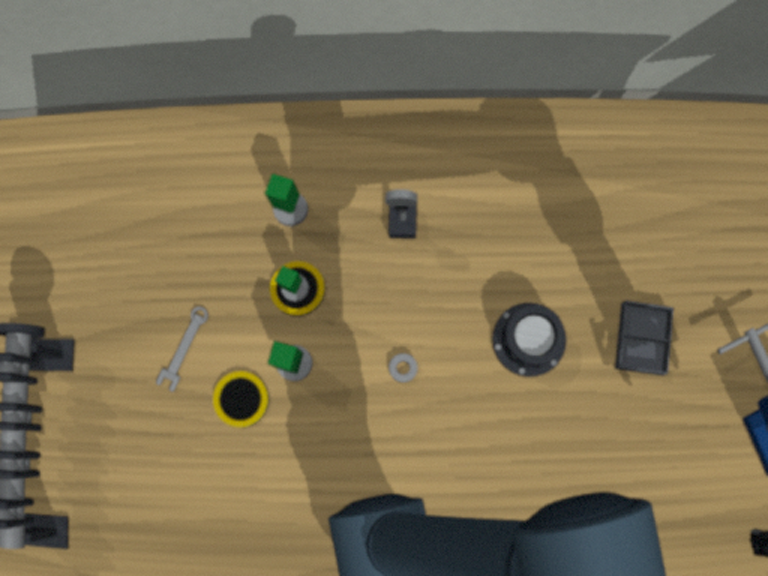

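View pics/a_wrist.png

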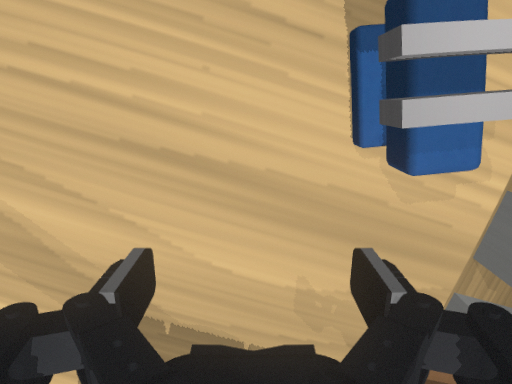

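Side picture: the small tamper stands in the far dish (about px (253,155) native), with the larger tampers and the near dish as look-alikes. The drum is at about (238,265). I'll zoom in on the grip and the drum.

```bash
python3 - <<'E'
import cv2,numpy as np
t=cv2.imread('pics/a_top.png');s=cv2.imread('pics/a_side.png')
a=cv2.resize(t[165:220,170:230],None,fx=6,fy=6,interpolation=cv2.INTER_CUBIC)
b=cv2.resize(s[125:180,225:285],None,fx=6,fy=6,interpolation=cv2.INTER_CUBIC)
cv2.imwrite('pics/b.png',np.hstack([a,b]))
a=cv2.resize(t[195:255,320:384],None,fx=6,fy=6,interpolation=cv2.INTER_CUBIC)
b=cv2.resize(s[235:295,206:270],None,fx=6,fy=6,interpolation=cv2.INTER_CUBIC)
cv2.imwrite('pics/c.png',np.hstack([a,b]))
E
```

```text
(no output)
```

View pics/b.png

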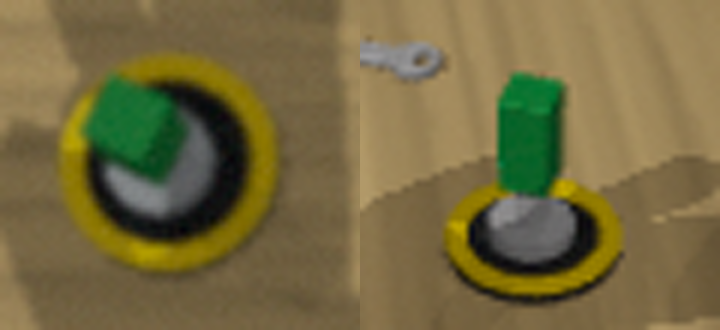

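View pics/c.png

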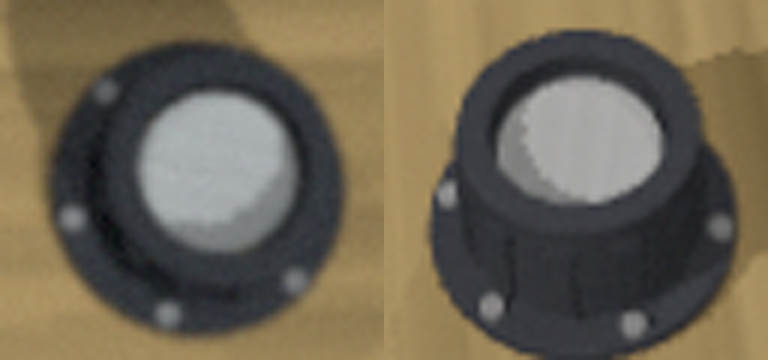

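```bash
python3 - <<'E'
from h import *
np.set_printoptions(precision=4,suppress=True)
f=lambda x,y,ox,oy:(ox+x/6,oy+y/6)
print('flange',atz('top',*f(196.5,188.5,320,195),0.007))
print('piston/bore top',atz('top',*f(217,170,320,195),0.065))
print('rim side',atz('side',*f(580-384,132,206,235),0.075), atz('side',*f(580-384,138,206,235),0.065))
print('dish top',atz('top',*f(168,160,170,165),0.01),'side',atz('side',*f(535-360,240,225,125),0.008))
print('grip',atz('top',*f(128,113,170,165),0.105),atz('side',*f(531-360,93,225,125),0.105))
c=[atz('top',*f(*p,170,165),0.105) for p in [(112,75),(178,108),(85,135)]]
print(np.degrees(np.arctan2(*(c[1]-c[0])[[1,0]])),np.degrees(np.arctan2(*(c[2]-c[0])[[1,0]])))
# color segmentation of the grip in top
im=cv2.imread('pics/a_top.png').astype(int)
E
```

```text
flange [ 0.481  -0.2175  0.007 ]
piston/bore top [ 0.4812 -0.2173  0.065 ]
rim side [ 0.4833 -0.2219  0.075 ] [ 0.4835 -0.2178  0.065 ]
dish top [0.5793 0.1925 0.01  ] side [0.581 0.185 0.008]
grip [0.5797 0.1943 0.105 ] [0.58   0.1916 0.105 ]
-117.31477771158903 157.05891975243168
```

The grip is at about (0.58, 0.193), yaw about −25°, and the drum at (0.482, −0.218). Moving to hover over the tool.

Request:
{"name": "carry_out", "arguments": {
  "motion": [
    [0.0854, -0.0305, -0.0317, 0, -0.084],
    [0.0854, -0.0277, -0.0341, 0, -0.084],
    [0.0854, -0.0248, -0.0363, 0, -0.084],
    [0.0854, -0.0217, -0.0383, 0, -0.084],
    [0.0854, -0.0184, -0.04, 0, -0.084],
    [0.0854, -0.015, -0.0414, 0, -0.084],
    [0.0854, -0.0115, -0.0425, 0, -0.084],
    [0.0854, -0.0079, -0.0433, 0, -0.084],
    [0.0854, -0.0042, -0.0438, 0, -0.084],
    [0.0854, -0.0005, -0.044, 0, -0.084]
  ],
  "grip_force": 60
}}

```text
time: 2.05
tcp_pos: [0.3826, -0.1544, 0.2303]
orientation: [179.8, -0.4, -23.5]
contact_force: [1.7, -0.2, -0.3]
grip_width: 1.0
```

Request:
{"name": "carry_out", "arguments": {
  "motion": [
    [0.0854, 0.004, -0.0436, 0, 0],
    [0.0854, 0.004, -0.0436, 0, 0],
    [0.0854, 0.004, -0.0436, 0, 0],
    [0.0854, 0.004, -0.0436, 0, 0],
    [0.0854, 0.004, -0.0436, 0, 0],
    [0.0854, 0.004, -0.0436, 0, 0],
    [0.0854, 0.004, -0.0436, 0, 0],
    [0.0854, 0.004, -0.0436, 0, 0],
    [0.0854, 0.004, -0.0436, 0, 0],
    [0.0854, 0, 0, 0, 0]
  ]
}}

```text
time: 3.05
tcp_pos: [0.579, 0.2128, 0.23]
orientation: [179.9, -0.8, -23.0]
contact_force: [0.3, -0.5, -0.7]
grip_width: 0.998
```

```bash
python3 - <<'E'
from h import *
np.set_printoptions(precision=4,suppress=True)
s=monitor.read_state();print(s['tcp_pos'],s['orientation'],s['q'])
cal=viewer.get_calibration('wrist');im=viewer.read_camera('wrist');cv2.imwrite('pics/d.png',im)
np.save('cal_d.npy',cal,allow_pickle=True)
t=viewer.read_camera('top');cv2.imwrite('pics/d_top.png',t)
for q in ['tamper_grip','tamper','dish_floor']:print(q,[(np.round(d['centre'],3).tolist(),round(d['confidence'],2)) for d in spot_in('wrist',q)])
E
```

```text
[0.579  0.2128 0.23  ] [179.9142  -0.8005 -22.9846] [ 14.5726  26.2179  11.4308  74.6306  -0.556  127.555 ]
tamper_grip [([0.72, 0.214, 0.118], 0.78), ([0.583, 0.207, 0.104], 0.64), ([0.456, 0.211, 0.076], 0.6)]
tamper [([0.583, 0.208, 0.103], 0.73), ([0.45, 0.211, 0.077], 0.62), ([0.714, 0.216, 0.123], 0.57)]
dish_floor [([0.38, 0.295, 0.006], 0.81), ([0.593, 0.204, 0.01], 0.72)]
```

View pics/d.png

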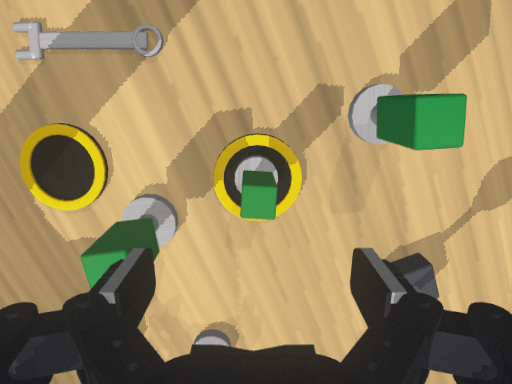

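```bash
python3 - <<'E'
import cv2
s=cv2.imread('pics/d.png')
cv2.imwrite('pics/d2.png',cv2.resize(s[130:235,200:320],None,fx=6,fy=6,interpolation=cv2.INTER_CUBIC)[:600])
E
```

```text
(no output)
```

View pics/d2.png

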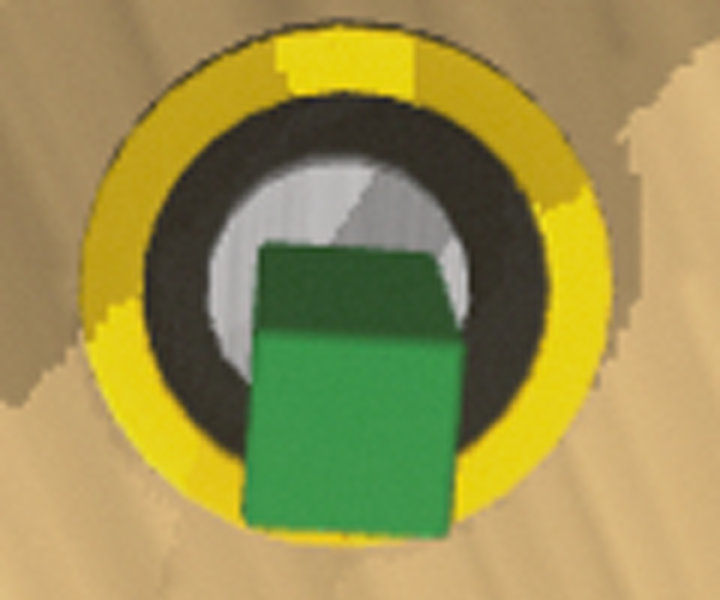

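The top face of the grip shows clearly at px (241..277, 185..219). Locating it.

```bash
python3 - <<'E'
from h import *
np.set_printoptions(precision=4,suppress=True)
cal=np.load('cal_d.npy',allow_pickle=True).item()
c=np.array([atz('wrist',200+x/6,130+y/6,.105,cal) for x,y in [(260,330),(465,340),(450,535),(248,520)]])
print(c,c.mean(0))
for i in range(4):
    d=c[(i+1)%4]-c[i];print(np.linalg.norm(d),np.degrees(np.arctan2(d[1],d[0])))
print('dish',atz('wrist',200+346/6,130+285/6,.01,cal),'foot',atz('wrist',200+339/6,130+287/6,.017,cal))
print('state',monitor.read_state()['tcp_pos'],monitor.read_state()['orientation'])
E
```

```text
[[0.5744 0.2166 0.105 ]
 [0.5999 0.2041 0.105 ]
 [0.5873 0.1784 0.105 ]
 [0.5619 0.1918 0.105 ]] [0.5809 0.1977 0.105 ]
0.02828836385721835 -26.023514728165672
0.0286262116784748 -116.01611949558655
0.028721168124496 152.254949703874
0.027766490375749776 63.117741791190426
dish [0.5817 0.1962 0.01  ] foot [0.5808 0.198  0.017 ]
state [0.5769 0.2072 0.2317] [179.8012  -0.8222 -23.3362]
```

Request:
{"name": "carry_out", "arguments": {
  "motion": [
    [0.0854, 0.004, 0.0054, 0.01, 0.03],
    [0.0854, 0.004, 0.0054, 0.015, 0.03],
    [0.0854, 0, 0, 0.015, 0],
    [0.0854, 0, 0, 0.015, 0],
    [0.0854, 0, 0, 0.015, 0],
    [0.0854, 0, 0, 0.01, 0],
    [0.0854, 0, 0, 0, 0],
    [0.0854, 0, 0, 0, 0],
    [0.0854, 0, 0, 0, 0],
    [0.0854, 0, 0, 0, 0]
  ]
}}

```text
time: 4.3
tcp_pos: [0.5793, 0.1805, 0.1505]
orientation: [179.9, -1.0, -28.2]
contact_force: [0.3, 0.5, 0.7]
grip_width: 0.999
```

```bash
python3 - <<'E'
from h import *
np.set_printoptions(precision=4,suppress=True)
s=monitor.read_state();print(s['tcp_pos'],s['orientation'],s['q'])
cal=viewer.get_calibration('wrist');im=viewer.read_camera('wrist');cv2.imwrite('pics/e.png',im)
np.save('cal_e.npy',cal,allow_pickle=True)
s=monitor.read_state();print(s['tcp_pos'],s['orientation'])
E
```

```text
[0.5793 0.1805 0.1505] [179.8687  -1.0461 -28.1867] [ 11.7167  26.5452   0.0779  62.8144  -0.7717 129.8998]
[0.5795 0.1806 0.1506] [179.8803  -1.0614 -28.185 ]
```

View pics/e.png

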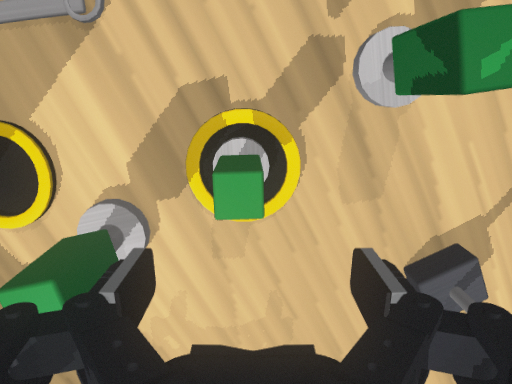

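```bash
python3 - <<'E'
from h import *
s=cv2.imread('pics/e.png')
cv2.imwrite('pics/e2.png',cv2.resize(s[140:230,190:290],None,fx=6,fy=6,interpolation=cv2.INTER_CUBIC))
E
```

```text
(no output)
```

View pics/e2.png

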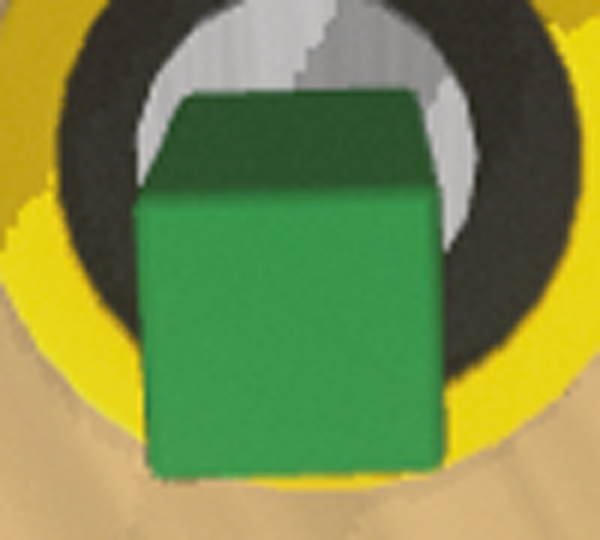

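```bash
python3 - <<'E'
from h import *
np.set_printoptions(precision=4,suppress=True)
cal=np.load('cal_e.npy',allow_pickle=True).item()
c=np.array([atz('wrist',190+x/6,140+y/6,.105,cal) for x,y in [(136,197),(440,190),(443,468),(150,477)]])
print(c.mean(0))
for i in range(4):
    d=c[(i+1)%4]-c[i];print(np.linalg.norm(d),np.degrees(np.arctan2(d[1],d[0])))
s=monitor.read_state();Rm=R.from_euler('xyz',s['orientation'],degrees=True).as_matrix()
print(s['tcp_pos'],s['orientation']); print('tool-frame delta',Rm.T@(c.mean(0)-s['tcp_pos']))
E
```

```text
[0.5804 0.1975 0.105 ]
0.029064857766447145 -27.046961970252113
0.028253716678912622 -117.02623408744293
0.029168839925413387 153.3752382280791
0.02846880355502989 62.76593022999946
[0.5795 0.1806 0.1506] [179.8803  -1.0614 -28.185 ]
tool-frame delta [-0.0081 -0.0155  0.0455]
```

Request:
{"name": "carry_out", "arguments": {
  "motion": [
    [0.0854, -0.004, -0.007, 0, -0.02],
    [0.0854, -0.004, -0.007, 0, 0],
    [0.0854, 0, 0, 0.013, 0],
    [0.0854, 0, 0, 0.015, 0],
    [0.0854, 0, 0, 0.015, 0],
    [0.0854, 0, 0, 0.015, 0],
    [0.0854, 0, 0, 0.015, 0],
    [0.0854, 0, 0, 0.01, 0],
    [0.0854, 0, 0, 0.004, 0],
    [0.0854, 0, 0, 0, 0]
  ]
}}

```text
time: 5.35
tcp_pos: [0.5801, 0.2003, 0.0566]
orientation: [179.9, -1.1, -26.7]
contact_force: [0.1, -0.3, -0.0]
grip_width: 1.002
```

```bash
python3 - <<'E'
from h import *
np.set_printoptions(precision=4,suppress=True)
im=viewer.read_camera('wrist');cv2.imwrite('pics/f.png',im)
s=monitor.read_state();print(s)
E
```

```text
{'time': 5.4, 'q': array([ 13.5338,  31.2346,  -6.9133,  51.0577,  -0.7987, 130.2048]), 'qvel': array([-0.0312, -0.7069,  0.8182,  0.4   ,  0.1107,  0.0388]), 'tau': array([ -0.0495, -51.8023,  24.5334,  -0.2937,  -0.0591,   0.0001]), 'tcp_pos': array([0.5803, 0.2003, 0.0569]), 'orientation': array([179.9029,  -1.1223, -26.6756]), 'contact_force': array([ 0.4102, -0.8618, -0.6506]), 'wrist_torque': array([0.115 , 0.0146, 0.0011]), 'grip_width': 0.9938220486894178}
```

View pics/f.png

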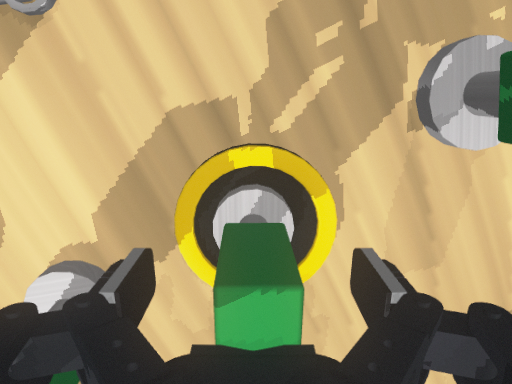

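Request:
{"name": "carry_out", "arguments": {
  "motion": [
    [0.0854, 0.002, 0.0027, -0.002, 0],
    [0.07, 0, 0, 0, 0],
    [0.05, 0, 0, 0, 0],
    [0.035, 0, 0, 0, 0],
    [0.02, 0, 0, 0, 0],
    [0.02, 0, 0, 0, 0],
    [0.02, 0, 0, 0, 0],
    [0.02, 0, 0, 0, 0],
    [0.02, 0, 0, 0, 0],
    [0.02, 0, 0, 0, 0]
  ],
  "grip_force": 80
}}

```text
time: 6.4
tcp_pos: [0.5833, 0.1973, 0.0624]
orientation: [-179.9, -1.4, -26.7]
contact_force: [0.7, -1.2, -0.4]
grip_width: 0.343
```

```bash
python3 - <<'E'
from h import *
np.set_printoptions(precision=4,suppress=True)
im=viewer.read_camera('wrist');cv2.imwrite('pics/g.png',im)
s=monitor.read_state();print(s)
E
```

```text
{'time': 6.45, 'q': array([ 13.1869,  30.8757,  -6.6459,  51.3462,  -0.788 , 129.8643]), 'qvel': array([ 0.0065, -0.0672,  0.0027, -0.0701,  0.0111,  0.0298]), 'tau': array([  0.0441, -51.3398,  24.4037,  -0.1926,  -0.0634,  -0.0001]), 'tcp_pos': array([0.5833, 0.1973, 0.0624]), 'orientation': array([-179.879 ,   -1.3741,  -26.6866]), 'contact_force': array([-0.2   ,  0.3734,  0.0481]), 'wrist_torque': array([0.0263, 0.0264, 0.0779]), 'grip_width': 0.344574805596422}
```

View pics/g.png

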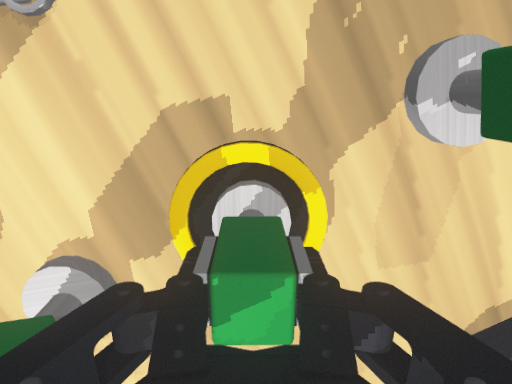

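Request:
{"name": "carry_out", "arguments": {
  "motion": [
    [0.02, 0, 0, -0.005, 0],
    [0.02, 0, 0, -0.01, 0],
    [0.02, 0, 0, -0.015, 0],
    [0.02, 0, 0, -0.02, 0],
    [0.02, 0, 0, -0.02, 0],
    [0.02, 0, 0, -0.02, 0],
    [0.02, 0, 0, -0.015, 0],
    [0.02, 0, 0, -0.005, 0],
    [0.02, 0, 0, 0, 0],
    [0.02, 0, 0, 0, 0]
  ]
}}

```text
time: 7.45
tcp_pos: [0.5773, 0.1977, 0.1773]
orientation: [179.8, -1.0, -26.7]
contact_force: [-0.2, -0.5, -2.9]
grip_width: 0.339
```

```bash
python3 - <<'E'
from h import *
np.set_printoptions(precision=4,suppress=True)
for c in ['wrist','side']:
  im=viewer.read_camera(c);cv2.imwrite(f'pics/h_{c}.png',im)
s=monitor.read_state();print(s)
im=cv2.imread('pics/h_side.png')
cv2.imwrite('pics/h_side2.png',cv2.resize(im[60:200,190:330],None,fx=4,fy=4,interpolation=cv2.INTER_CUBIC))
Rm=R.from_euler('xyz',s['orientation'],degrees=True).as_matrix()
print('to drum tool frame',Rm.T@(np.array([.482,-.218,s['tcp_pos'][2]])-s['tcp_pos']))
E
```

```text
{'time': 7.55, 'q': array([ 13.3527,  26.2197,   3.5382,  66.6694,  -0.7883, 130.0159]), 'qvel': array([ 0.0129,  0.2677, -0.3444,  0.0427,  0.0967, -0.0939]), 'tau': array([  0.013 , -51.9171,  27.9645,  -0.1181,  -0.0637,  -0.0001]), 'tcp_pos': array([0.577 , 0.1976, 0.1768]), 'orientation': array([179.8137,  -1.004 , -26.666 ]), 'contact_force': array([-0.1041, -0.4198, -2.7144]), 'wrist_torque': array([ 0.0784,  0.0585, -0.0359]), 'grip_width': 0.3442395988375286}
to drum tool frame [0.1016 0.414  0.0031]
```

View pics/h_side2.png

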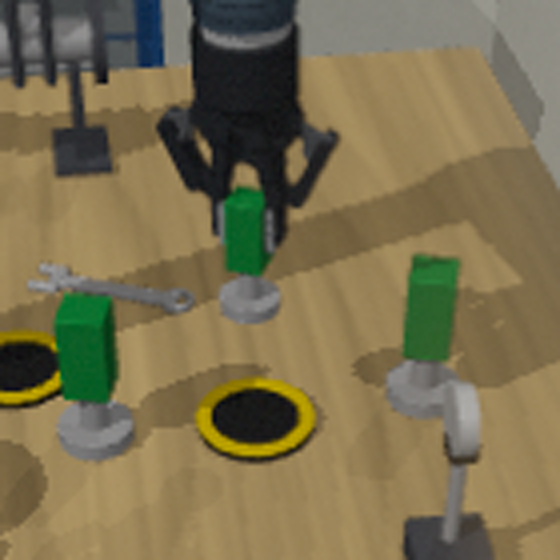

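View pics/h_wrist.png

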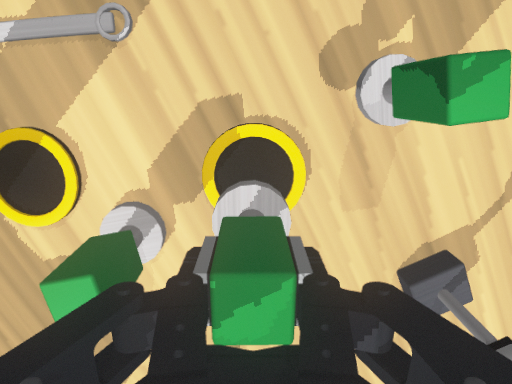

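Request:
{"name": "carry_out", "arguments": {
  "motion": [
    [0.02, 0.005, 0.02, 0, 0],
    [0.02, 0.011, 0.045, 0, 0],
    [0.02, 0.011, 0.045, 0, 0],
    [0.02, 0.011, 0.045, 0, 0],
    [0.02, 0.011, 0.045, 0, 0],
    [0.02, 0.011, 0.045, 0, 0],
    [0.02, 0.011, 0.045, 0, 0],
    [0.02, 0.011, 0.045, 0, 0],
    [0.02, 0.008, 0.03, 0, 0],
    [0.02, 0.004, 0.015, 0, 0]
  ]
}}

```text
time: 8.55
tcp_pos: [0.4838, -0.1945, 0.17]
orientation: [179.6, -0.3, -26.3]
contact_force: [-0.5, 0.7, -3.1]
grip_width: 0.344
```

```bash
python3 - <<'E'
from h import *
np.set_printoptions(precision=4,suppress=True)
for c in ['top','wrist','side']:
  cal=viewer.get_calibration(c)
  im=viewer.read_camera(c);cv2.imwrite(f'pics/i_{c}.png',im)
  np.save(f'cal_i_{c}.npy',cal,allow_pickle=True)
s=monitor.read_state();print(s)
im=cv2.imread('pics/i_side.png')
cv2.imwrite('pics/i_side2.png',cv2.resize(im[160:300,170:310],None,fx=4,fy=4,interpolation=cv2.INTER_CUBIC))
# dish: yellow
for c,oth in (('top',None),('side',None)):
    im=cv2.imread(f'pics/i_{c}.png');hsv=cv2.cvtColor(im,cv2.COLOR_BGR2HSV)
    m=cv2.inRange(hsv,(22,180,110),(35,255,255))
    n,l,st,ce=cv2.connectedComponentsWithStats(m)
    for k in range(1,n):
        if st[k,4]>60:
            cs,_=cv2.findContours((l==k).astype(np.uint8),cv2.RETR_EXTERNAL,cv2.CHAIN_APPROX_NONE)
            e=cv2.fitEllipse(cs[0]);print(c,st[k],e,atz(c,*e[0],.009))
E
```

```text
{'time': 8.7, 'q': array([-28.4816,  16.7058, -11.602 ,  61.42  ,  -0.3005,  87.7218]), 'qvel': array([ 2.2719, -0.3316, -0.2293,  0.2948,  0.7735,  0.3143]), 'tau': array([ -1.2935, -42.2932,  27.1831,  -0.1891,  -0.1998,  -0.0393]), 'tcp_pos': array([ 0.4843, -0.1926,  0.1699]), 'orientation': array([179.6889,  -0.26  , -26.2033]), 'contact_force': array([ 0.1393,  0.3805, -2.2533]), 'wrist_torque': array([ 0.0456,  0.0228, -0.0224]), 'grip_width': 0.3450200290108422}
top [180 174  36  36 449] ((197.61904907226562, 191.60040283203125), (35.08635711669922, 35.79303741455078), 48.4442253112793) [0.5797 0.1937 0.009 ]
top [142 248  37  37 434] ((159.8477325439453, 265.72760009765625), (35.85797119140625, 36.420623779296875), 32.59112548828125) [0.3819 0.2915 0.009 ]
side [180 143  25  18 142] ((193.38987731933594, 151.155029296875), (15.919378280639648, 25.572818756103516), 83.74665069580078) [0.381 0.289 0.009]
side [252 154  17  20 123] ((254.355712890625, 163.63677978515625), (17.520204544067383, 25.183351516723633), 91.2968978881836) [0.5825 0.1907 0.009 ]
```

View pics/i_side2.png

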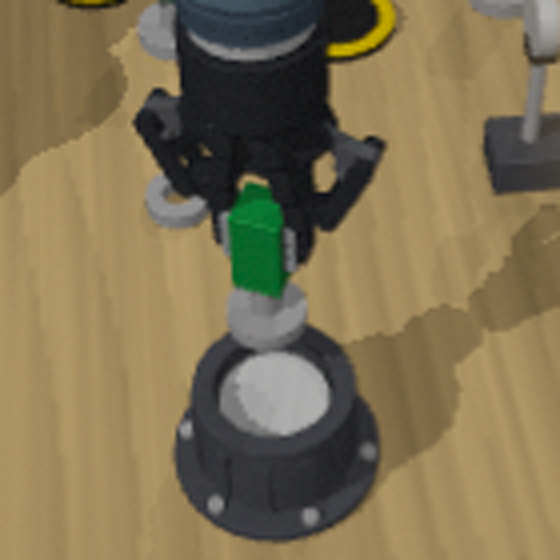

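View pics/i_wrist.png

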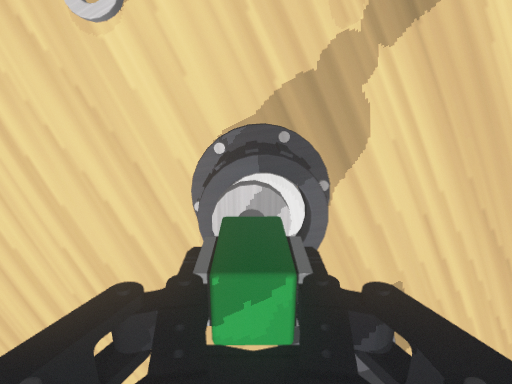

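```bash
python3 - <<'E'
from h import *
out=[]
a=np.linspace(0,2*np.pi,80)
for c,(x0,y0,w) in {'wrist':(180,110,160),'top':(310,185,84),'side':(196,225,84)}.items():
    cal=np.load(f'cal_i_{c}.npy',allow_pickle=True).item();im=cv2.imread(f'pics/i_{c}.png')
    f=480/w
    z=cv2.resize(im[y0:y0+w,x0:x0+w],(480,480),interpolation=cv2.INTER_CUBIC)
    for (r,h,col) in ((.036,.075,(0,0,255)),(.05,.075,(0,255,255)),(.066,.010,(255,0,255))):
        P=np.c_[.483+r*np.cos(a),-.217+r*np.sin(a),0*a+h]
        q=(proj(c,P,cal)-[x0,y0]+.5)*f
        cv2.polylines(z,[q.astype(int)],True,col,1)
    out.append(z)
cv2.imwrite('pics/i_ov.png',out[0]);cv2.imwrite('pics/i_ov2.png',cv2.resize(np.hstack(out[1:]),(800,400)))
E
```

```text
(no output)
```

View pics/i_ov.png

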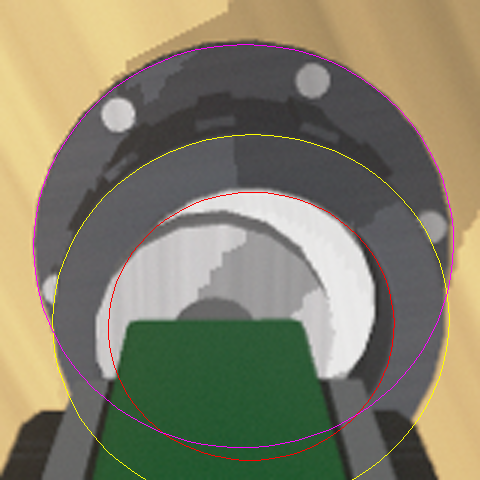

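View pics/i_ov2.png

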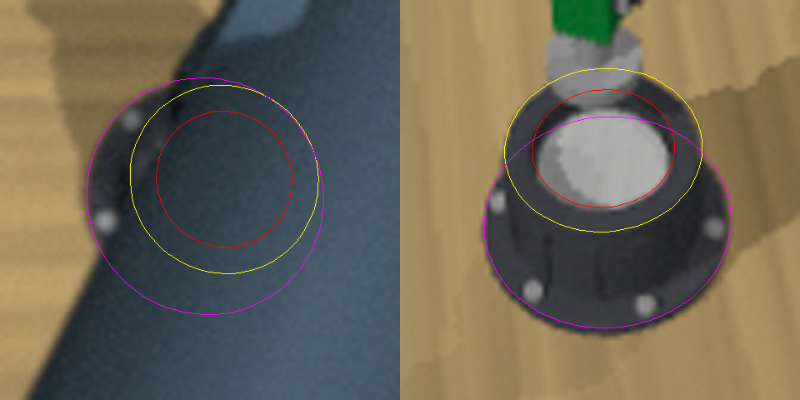

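Request:
{"name": "carry_out", "arguments": {
  "motion": [
    [0.02, 0.005, 0.011, 0, 0],
    [0.02, 0.005, 0.0115, 0, 0],
    [0.02, 0, 0, 0, 0],
    [0.02, 0, 0, 0.006, 0],
    [0.02, 0, 0, 0.006, 0],
    [0.02, 0, 0, 0.006, 0],
    [0.02, 0, 0, 0.004, 0],
    [0.02, 0, 0, 0, 0],
    [0.02, 0, 0, 0, 0],
    [0.02, 0, 0, 0, 0]
  ]
}}

```text
time: 9.7
tcp_pos: [0.4831, -0.2144, 0.1442]
orientation: [179.8, -0.0, -25.8]
contact_force: [0.3, 0.2, -2.4]
grip_width: 0.342
```

```bash
cat > look.py <<'E'
import sys
from h import *
np.set_printoptions(precision=4,suppress=True)
n=sys.argv[1]
out=[]
a=np.linspace(0,2*np.pi,80)
for c,(x0,y0,w) in {'wrist':(170,110,180),'side':(186,180,130)}.items():
    cal=viewer.get_calibration(c);im=viewer.read_camera(c);cv2.imwrite(f'pics/{n}_{c}.png',im)
    z=cv2.resize(im[y0:y0+w,x0:x0+w],(400,400),interpolation=cv2.INTER_CUBIC)
    out.append(z)
cv2.imwrite(f'pics/{n}.png',np.hstack(out))
for i in range(2):
    s=monitor.read_state();print(s['time'],s['tcp_pos'],s['orientation'],s['contact_force'],s['wrist_torque'],s['qvel'])
E
python3 look.py j
```

```text
9.8 [ 0.4832 -0.2145  0.1444] [179.7835  -0.0357 -25.8329] [-0.2921 -0.4246 -1.9758] [-0.0198  0.0037 -0.0388] [-0.0625 -0.0604  0.1247 -0.0191  0.0515 -0.0735]
9.8 [ 0.4832 -0.2145  0.1444] [179.7835  -0.0357 -25.8329] [-0.2921 -0.4246 -1.9758] [-0.0198  0.0037 -0.0388] [-0.0625 -0.0604  0.1247 -0.0191  0.0515 -0.0735]
```

View pics/j.png

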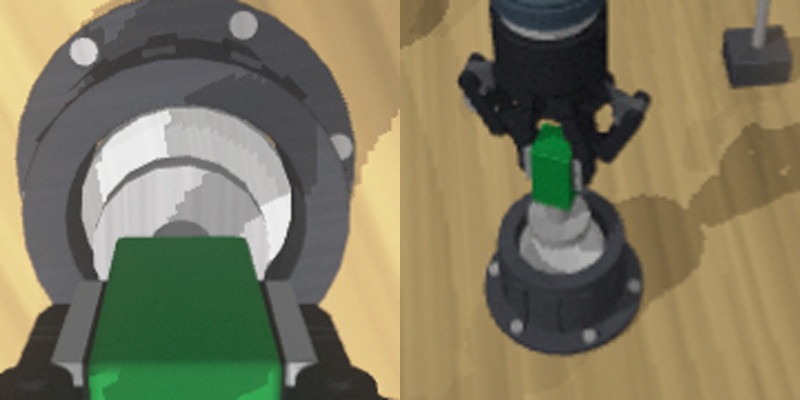

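Request:
{"name": "carry_out", "arguments": {
  "motion": [
    [0.02, 0.0011, 0.0022, 0.001, 0],
    [0.02, 0, 0, 0.0015, 0],
    [0.02, 0, 0, 0.0015, 0],
    [0.02, 0, 0, 0.0015, 0],
    [0.02, 0, 0, 0.001, 0],
    [0.02, 0, 0, 0.001, 0],
    [0.02, 0, 0, 0.0005, 0],
    [0.02, 0, 0, 0.0005, 0],
    [0.02, 0, 0, 0.0005, 0],
    [0.02, 0, 0, 0.0005, 0]
  ]
}}

```text
time: 10.8
tcp_pos: [0.4838, -0.2176, 0.1347]
orientation: [179.8, -0.1, -25.8]
contact_force: [0.2, -0.3, -2.7]
grip_width: 0.343
```

```bash
cat > st.py <<'E'
from h import *
np.set_printoptions(precision=4,suppress=True)
s=monitor.read_state();print(s['time'],s['tcp_pos'],s['orientation'],s['contact_force'],s['wrist_torque'],s['qvel'],s['grip_width'])
E
python3 st.py
```

```text
10.8 [ 0.4838 -0.2176  0.1347] [179.7773  -0.117  -25.8433] [ 0.2132 -0.3048 -2.7136] [-0.0062 -0.0362 -0.0276] [ 0.059   0.3246 -0.5174 -0.7213 -0.0184  0.0438] 0.3430458487938424
```

Request:
{"name": "carry_out", "arguments": {
  "motion": [
    [0.02, 0, 0, 0.0005, 0],
    [0.02, 0, 0, 0.0005, 0],
    [0.02, 0, 0, 0.0005, 0],
    [0.02, 0, 0, 0.0005, 0],
    [0.02, 0, 0, 0.0005, 0],
    [0.02, 0, 0, 0.0005, 0],
    [0.02, 0, 0, 0.0005, 0],
    [0.02, 0, 0, 0.0005, 0],
    [0.02, 0, 0, 0.0005, 0],
    [0.02, 0, 0, 0.0005, 0]
  ]
}}

```text
time: 11.8
tcp_pos: [0.4838, -0.2177, 0.1293]
orientation: [179.8, -0.1, -25.8]
contact_force: [-0.1, 0.3, -3.1]
grip_width: 0.341
```

```bash
python3 look.py k
```

```text
11.9 [ 0.4838 -0.2176  0.1293] [179.7752  -0.119  -25.8423] [ 0.005   0.5156 -2.1116] [ 0.0119 -0.0572 -0.0231] [ 0.0009 -0.078   0.062   0.062   0.1113 -0.0011]
11.9 [ 0.4838 -0.2176  0.1293] [179.7752  -0.119  -25.8423] [ 0.005   0.5156 -2.1116] [ 0.0119 -0.0572 -0.0231] [ 0.0009 -0.078   0.062   0.062   0.1113 -0.0011]
```

View pics/k.png

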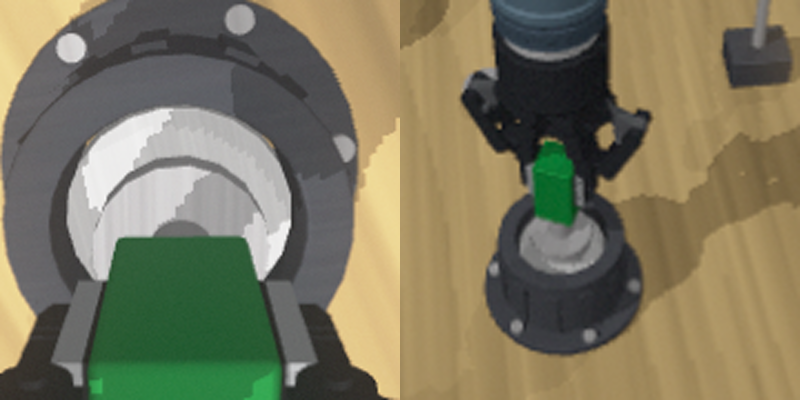

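Foot centred over the piston (wrist crop about (180,250) against bore centre (180,230)), with no contact yet. I'll continue slowly.

Request:
{"name": "carry_out", "arguments": {
  "motion": [
    [0.02, 0, 0, 0.0005, 0],
    [0.02, 0, 0, 0.0005, 0],
    [0.02, 0, 0, 0.0005, 0],
    [0.02, 0, 0, 0.0005, 0],
    [0.02, 0, 0, 0.0005, 0],
    [0.02, 0, 0, 0.0005, 0],
    [0.02, 0, 0, 0.0005, 0],
    [0.02, 0, 0, 0.0005, 0],
    [0.02, 0, 0, 0.0005, 0],
    [0.02, 0, 0, 0.0005, 0]
  ]
}}

```text
time: 12.9
tcp_pos: [0.4838, -0.2177, 0.1239]
orientation: [179.8, -0.1, -25.8]
contact_force: [0.6, 0.8, -2.7]
grip_width: 0.342
```

```bash
python3 st.py
```

```text
12.9 [ 0.4838 -0.2177  0.1239] [179.7728  -0.1314 -25.8435] [ 0.5757  0.7968 -2.7279] [-0.0138  0.0369 -0.0243] [-0.0484  0.3503 -0.4777 -0.7228 -0.0303  0.0915] 0.34163503030151243
```

Request:
{"name": "carry_out", "arguments": {
  "motion": [
    [0.02, 0, 0, 0.0005, 0],
    [0.02, 0, 0, 0.0005, 0],
    [0.02, 0, 0, 0.0005, 0],
    [0.02, 0, 0, 0.0005, 0],
    [0.02, 0, 0, 0.0005, 0],
    [0.02, 0, 0, 0.0005, 0],
    [0.02, 0, 0, 0.0005, 0],
    [0.02, 0, 0, 0.0005, 0],
    [0.02, 0, 0, 0.0005, 0],
    [0.02, 0, 0, 0.0005, 0]
  ]
}}

```text
time: 13.9
tcp_pos: [0.4839, -0.2178, 0.1186]
orientation: [179.8, -0.1, -25.8]
contact_force: [-1.0, 0.8, 0.1]
grip_width: 0.338
```

```bash
python3 st.py
```

```text
13.9 [ 0.4839 -0.2178  0.1186] [179.7749  -0.1402 -25.8467] [-1.0209  0.8187  0.096 ] [ 0.182   0.1891 -0.0309] [-0.0508  0.093  -0.3633 -0.3998  0.006  -0.0839] 0.3375141474150893
```

Request:
{"name": "carry_out", "arguments": {
  "motion": [
    [0.02, 0, 0, 0.0005, 0],
    [0.02, 0, 0, 0.0005, 0],
    [0.02, 0, 0, 0.0005, 0],
    [0.02, 0, 0, 0.0005, 0],
    [0.02, 0, 0, 0.0005, 0],
    [0.02, 0, 0, 0.0005, 0],
    [0.02, 0, 0, 0.0005, 0],
    [0.02, 0, 0, 0.0005, 0],
    [0.02, 0, 0, 0.0005, 0],
    [0.02, 0, 0, 0.0005, 0]
  ]
}}

```text
time: 14.9
tcp_pos: [0.484, -0.2173, 0.1152]
orientation: [179.8, -0.2, -25.8]
contact_force: [-1.0, 1.1, 2.5]
grip_width: 0.34
```

```bash
python3 st.py
```

```text
14.9 [ 0.484  -0.2173  0.1152] [179.8249  -0.1971 -25.8246] [-1.0108  1.1475  2.516 ] [ 0.3955  0.4356 -0.0327] [-0.0665  0.2827 -0.4071 -0.6852 -0.1446 -0.0368] 0.3397751446032133
```

Request:
{"name": "carry_out", "arguments": {
  "motion": [
    [0.02, 0, 0, 0.0005, 0],
    [0.02, 0, 0, 0.0005, 0],
    [0.02, 0, 0, 0.0005, 0],
    [0.02, 0, 0, 0.0005, 0],
    [0.02, 0, 0, 0.0005, 0],
    [0.02, 0, 0, 0.0005, 0],
    [0.02, 0, 0, 0.0005, 0],
    [0.02, 0, 0, 0.0005, 0],
    [0.02, 0, 0, 0.0005, 0],
    [0.02, 0, 0, 0.0005, 0]
  ]
}}

```text
time: 15.9
tcp_pos: [0.484, -0.2173, 0.1101]
orientation: [179.8, -0.2, -25.8]
contact_force: [-1.5, 2.1, 5.1]
grip_width: 0.339
```

```bash
python3 look.py l
```

```text
16.0 [ 0.484  -0.2173  0.1101] [179.8255  -0.2071 -25.8251] [-1.7964  0.6815  3.3601] [ 0.3937  0.3676 -0.0392] [-0.0464  0.126  -0.1225  0.0468  0.067  -0.022 ]
16.0 [ 0.484  -0.2173  0.1101] [179.8255  -0.2071 -25.8251] [-1.7964  0.6815  3.3601] [ 0.3937  0.3676 -0.0392] [-0.0464  0.126  -0.1225  0.0468  0.067  -0.022 ]
```

View pics/l.png

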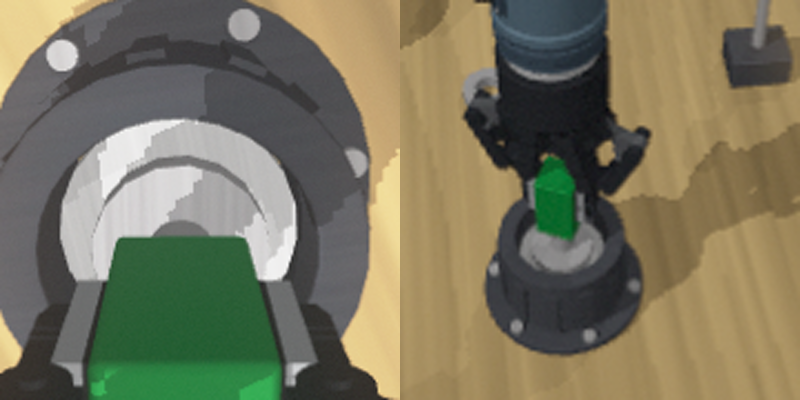

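Request:
{"name": "carry_out", "arguments": {
  "motion": [
    [0.02, 0, 0, 0.0003, 0],
    [0.02, 0, 0, 0.0003, 0],
    [0.02, 0, 0, 0.0003, 0],
    [0.02, 0, 0, 0.0003, 0],
    [0.02, 0, 0, 0.0003, 0],
    [0.02, 0, 0, 0.0003, 0],
    [0.02, 0, 0, 0.0003, 0],
    [0.02, 0, 0, 0.0003, 0],
    [0.02, 0, 0, 0.0003, 0],
    [0.02, 0, 0, 0.0003, 0]
  ]
}}

```text
time: 17.0
tcp_pos: [0.484, -0.2173, 0.1071]
orientation: [179.8, -0.2, -25.8]
contact_force: [-2.2, 1.8, 5.4]
grip_width: 0.346
```

```bash
python3 st.py
```

```text
17.0 [ 0.484  -0.2173  0.1071] [179.8231  -0.2116 -25.827 ] [-2.2492  1.7925  5.4159] [ 0.5035  0.4884 -0.0009] [ 0.0556  0.1309 -0.3663 -0.4051 -0.0608  0.0965] 0.345764356075436
```

Request:
{"name": "carry_out", "arguments": {
  "motion": [
    [0.02, 0, 0, 0.0002, 0],
    [0.02, 0, 0, 0.0002, 0],
    [0.02, 0, 0, 0.0002, 0],
    [0.02, 0, 0, 0.0002, 0],
    [0.02, 0, 0, 0.0002, 0],
    [0.02, 0, 0, 0.0002, 0],
    [0.02, 0, 0, 0.0002, 0],
    [0.02, 0, 0, 0.0002, 0],
    [0.02, 0, 0, 0.0002, 0],
    [0.02, 0, 0, 0.0002, 0]
  ]
}}

```text
time: 18.0
tcp_pos: [0.484, -0.2173, 0.1054]
orientation: [179.8, -0.2, -25.8]
contact_force: [-3.8, 1.2, 4.2]
grip_width: 0.342
```

```bash
python3 st.py
```

```text
18.0 [ 0.484  -0.2173  0.1054] [179.8234  -0.2234 -25.825 ] [-3.7723  1.2077  4.1902] [0.5482 0.5892 0.0444] [ 0.0705  0.0487 -0.2342 -0.1902 -0.0302 -0.1044] 0.3417120134353767
```

Request:
{"name": "carry_out", "arguments": {
  "motion": [
    [0.02, 0, 0, 0.0002, 0],
    [0.02, 0, 0, 0.0002, 0],
    [0.02, 0, 0, 0.0002, 0],
    [0.02, 0, 0, 0.0002, 0],
    [0.02, 0, 0, 0.0002, 0],
    [0.02, 0, 0, 0.0002, 0],
    [0.02, 0, 0, 0.0002, 0],
    [0.02, 0, 0, 0.0002, 0],
    [0.02, 0, 0, 0.0002, 0],
    [0.02, 0, 0, 0.0002, 0]
  ]
}}

```text
time: 19.0
tcp_pos: [0.484, -0.2173, 0.1041]
orientation: [179.8, -0.2, -25.8]
contact_force: [-3.0, 2.3, 5.4]
grip_width: 0.341
```

```bash
python3 st.py
```

```text
19.0 [ 0.484  -0.2173  0.1041] [179.8177  -0.2433 -25.8243] [-2.9846  2.2634  5.3533] [ 0.5624  0.5915 -0.0128] [-0.0607 -0.0269 -0.1044 -0.1184  0.0368  0.0666] 0.34107170399353715
```

Request:
{"name": "carry_out", "arguments": {
  "motion": [
    [0.02, 0, 0, 0.0003, 0],
    [0.02, 0, 0, 0.0003, 0],
    [0.02, 0, 0, 0.0003, 0],
    [0.02, 0, 0, 0.0003, 0],
    [0.02, 0, 0, 0.0003, 0],
    [0.02, 0, 0, 0.0003, 0],
    [0.02, 0, 0, 0.0003, 0],
    [0.02, 0, 0, 0.0003, 0],
    [0.02, 0, 0, 0.0003, 0],
    [0.02, 0, 0, 0.0003, 0]
  ]
}}

```text
time: 20.0
tcp_pos: [0.484, -0.2173, 0.1023]
orientation: [179.8, -0.3, -25.8]
contact_force: [-2.4, 1.9, 6.3]
grip_width: 0.341
```

```bash
python3 look.py m
```

```text
20.1 [ 0.484  -0.2173  0.1023] [179.8082  -0.2846 -25.8204] [-2.8734  1.2899  6.1065] [0.5224 0.6077 0.0441] [-0.0773 -0.0756 -0.014  -0.0229 -0.072   0.0276]
20.1 [ 0.484  -0.2173  0.1023] [179.8082  -0.2846 -25.8204] [-2.8734  1.2899  6.1065] [0.5224 0.6077 0.0441] [-0.0773 -0.0756 -0.014  -0.0229 -0.072   0.0276]
```

View pics/m.png

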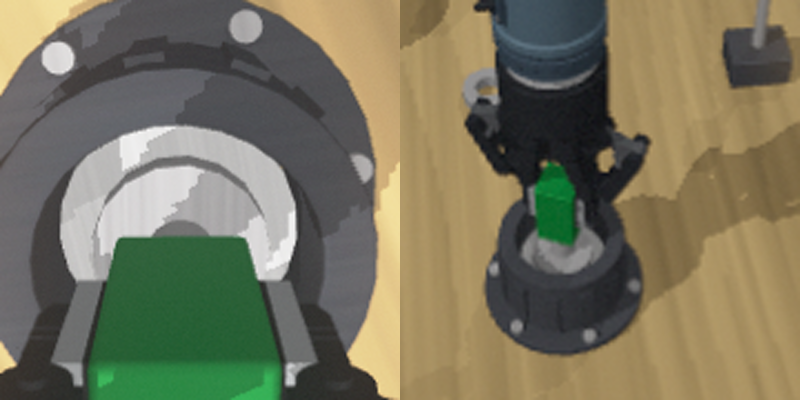

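Request:
{"name": "carry_out", "arguments": {
  "motion": [
    [0.02, 0, 0, 0.0004, 0],
    [0.02, 0, 0, 0.0004, 0],
    [0.02, 0, 0, 0.0004, 0],
    [0.02, 0, 0, 0.0004, 0],
    [0.02, 0, 0, 0.0004, 0],
    [0.02, 0, 0, 0.0004, 0],
    [0.02, 0, 0, 0.0004, 0],
    [0.02, 0, 0, 0.0004, 0],
    [0.02, 0, 0, 0.0004, 0],
    [0.02, 0, 0, 0.0004, 0]
  ]
}}

```text
time: 21.1
tcp_pos: [0.4839, -0.2173, 0.1002]
orientation: [179.8, -0.3, -25.8]
contact_force: [-1.9, 2.3, 6.4]
grip_width: 0.345
```

```bash
python3 st.py
```

```text
21.1 [ 0.4839 -0.2173  0.1002] [179.7928  -0.3367 -25.8134] [-1.943   2.2645  6.3915] [0.5424 0.7042 0.0104] [-0.0767  0.0564 -0.2954 -0.2644 -0.0577 -0.0012] 0.34498644940268924
```

Request:
{"name": "carry_out", "arguments": {
  "motion": [
    [0.02, 0, 0, 0.0004, 0],
    [0.02, 0, 0, 0.0004, 0],
    [0.02, 0, 0, 0.0004, 0],
    [0.02, 0, 0, 0.0004, 0],
    [0.02, 0, 0, 0.0004, 0],
    [0.02, 0, 0, 0.0004, 0],
    [0.02, 0, 0, 0.0004, 0],
    [0.02, 0, 0, 0.0004, 0],
    [0.02, 0, 0, 0.0004, 0],
    [0.02, 0, 0, 0.0004, 0]
  ]
}}

```text
time: 22.1
tcp_pos: [0.4839, -0.2172, 0.0986]
orientation: [179.8, -0.4, -25.8]
contact_force: [-2.5, 2.6, 7.2]
grip_width: 0.344
```

```bash
python3 look.py n
```

```text
22.2 [ 0.4839 -0.2172  0.0986] [179.7754  -0.4016 -25.8112] [-1.8339  1.3173  6.4668] [0.5119 0.7339 0.0269] [ 0.0197 -0.0117  0.0291  0.0654 -0.0078  0.0432]
22.2 [ 0.4839 -0.2172  0.0986] [179.7754  -0.4016 -25.8112] [-1.8339  1.3173  6.4668] [0.5119 0.7339 0.0269] [ 0.0197 -0.0117  0.0291  0.0654 -0.0078  0.0432]
```

View pics/n.png

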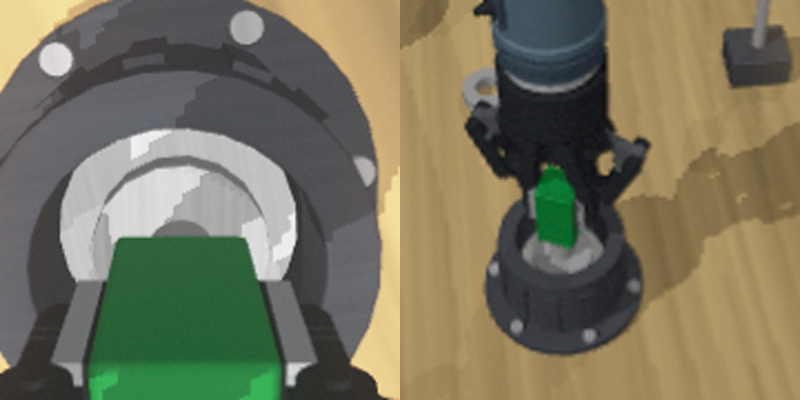

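Request:
{"name": "carry_out", "arguments": {
  "motion": [
    [0.02, 0, 0, 0.0004, 0],
    [0.02, 0, 0, 0.0004, 0],
    [0.02, 0, 0, 0.0004, 0],
    [0.02, 0, 0, 0.0004, 0],
    [0.02, 0, 0, 0.0004, 0],
    [0.02, 0, 0, 0.0004, 0],
    [0.02, 0, 0, 0.0004, 0],
    [0.02, 0, 0, 0.0004, 0],
    [0.02, 0, 0, 0.0004, 0],
    [0.02, 0, 0, 0.0004, 0]
  ]
}}

```text
time: 23.2
tcp_pos: [0.4838, -0.2172, 0.0983]
orientation: [179.7, -0.5, -25.8]
contact_force: [-2.9, 1.8, 7.3]
grip_width: 0.339
```

```bash
python3 st.py
```

```text
23.2 [ 0.4838 -0.2172  0.0983] [179.7444  -0.4964 -25.8041] [-2.9024  1.8181  7.3339] [ 0.585   0.829  -0.0627] [-0.0312 -0.0983 -0.1033 -0.0667  0.0118 -0.0452] 0.3391400674261396
```

Request:
{"name": "carry_out", "arguments": {
  "motion": [
    [0.02, 0, 0, 0.0005, 0],
    [0.02, 0, 0, 0.0005, 0],
    [0.02, 0, 0, 0.0005, 0],
    [0.02, 0, 0, 0.0005, 0],
    [0.02, 0, 0, 0.0006, 0],
    [0.02, 0, 0, 0.0006, 0],
    [0.02, 0, 0, 0.0006, 0],
    [0.02, 0, 0, 0.0006, 0],
    [0.02, 0, 0, 0.0006, 0],
    [0.02, 0, 0, 0.0006, 0]
  ]
}}

```text
time: 24.2
tcp_pos: [0.4837, -0.2171, 0.0983]
orientation: [179.7, -0.6, -25.8]
contact_force: [-3.7, 2.2, 9.8]
grip_width: 0.339
```

```bash
python3 st.py
```

```text
24.2 [ 0.4837 -0.2171  0.0983] [179.7027  -0.6419 -25.7912] [-3.7084  2.1766  9.7745] [ 0.7048  0.9739 -0.021 ] [-0.0508 -0.1582 -0.1805 -0.2546 -0.0951 -0.0228] 0.33859879152333416
```

Request:
{"name": "carry_out", "arguments": {
  "motion": [
    [0.02, 0, 0, 0.0007, 0],
    [0.02, 0, 0, 0.0008, 0],
    [0.02, 0, 0, 0.0009, 0],
    [0.02, 0, 0, 0.0009, 0],
    [0.02, 0, 0, 0.0009, 0],
    [0.02, 0, 0, 0.0009, 0],
    [0.02, 0, 0, 0.0009, 0],
    [0.02, 0, 0, 0.0009, 0],
    [0.02, 0, 0, 0.0009, 0],
    [0.02, 0, 0, 0.0009, 0]
  ]
}}

```text
time: 25.2
tcp_pos: [0.4835, -0.2169, 0.0982]
orientation: [179.6, -0.9, -25.8]
contact_force: [-3.3, 3.0, 12.3]
grip_width: 0.339
```

```bash
python3 st.py
```

```text
25.2 [ 0.4835 -0.2169  0.0982] [179.6401  -0.8572 -25.7724] [-3.3414  2.9673 12.2532] [0.8031 1.1894 0.0146] [ 0.0303 -0.1123 -0.3478 -0.2294 -0.0905 -0.031 ] 0.3394312606784342
```

Request:
{"name": "carry_out", "arguments": {
  "motion": [
    [0.02, 0, 0, 0.0011, 0],
    [0.02, 0, 0, 0.0012, 0],
    [0.02, 0, 0, 0.0013, 0],
    [0.02, 0, 0, 0.0013, 0],
    [0.02, 0, 0, 0.0013, 0],
    [0.02, 0, 0, 0.0013, 0],
    [0.02, 0, 0, 0.0013, 0],
    [0.02, 0, 0, 0.0013, 0],
    [0.02, 0, 0, 0.0013, 0],
    [0.02, 0, 0, 0.0013, 0]
  ]
}}

```text
time: 26.2
tcp_pos: [0.4833, -0.2167, 0.0981]
orientation: [179.6, -1.2, -25.8]
contact_force: [-4.6, 3.9, 14.1]
grip_width: 0.341
```

```bash
python3 st.py
```

```text
26.2 [ 0.4833 -0.2167  0.0981] [179.555   -1.1818 -25.7515] [-4.6029  3.9293 14.0535] [ 0.9305  1.4484 -0.0515] [ 0.17   -0.3531 -0.4879 -0.4523 -0.051  -0.0917] 0.34147603714487473
```

Request:
{"name": "carry_out", "arguments": {
  "motion": [
    [0.02, 0, 0, 0.0016, 0],
    [0.02, 0, 0, 0.0017, 0],
    [0.02, 0, 0, 0.0017, 0],
    [0.02, 0, 0, 0.0017, 0],
    [0.02, 0, 0, 0.0017, 0],
    [0.02, 0, 0, 0.0017, 0],
    [0.02, 0, 0, 0.0017, 0],
    [0.02, 0, 0, 0.0017, 0],
    [0.02, 0, 0, 0.0017, 0],
    [0.02, 0, 0, 0.0017, 0]
  ]
}}

```text
time: 27.2
tcp_pos: [0.483, -0.2164, 0.0981]
orientation: [179.4, -1.6, -25.7]
contact_force: [-7.2, 4.0, 17.8]
grip_width: 0.343
```

```bash
python3 st.py
```

```text
27.2 [ 0.483  -0.2164  0.0981] [179.44    -1.6075 -25.7172] [-7.1874  4.0477 17.8159] [ 1.1355  1.6783 -0.0467] [ 0.073  -0.4408 -0.5824 -0.5947 -0.0644  0.0158] 0.34250325500007606
```

Request:
{"name": "carry_out", "arguments": {
  "motion": [
    [0.02, -0.0003, 0, 0.0016, 0],
    [0.02, -0.0003, 0, 0.0016, 0],
    [0.02, -0.0003, 0, 0.0016, 0],
    [0.02, -0.0003, 0, 0.0016, 0],
    [0.02, -0.0003, 0, 0.0016, 0],
    [0.02, -0.0003, 0, 0.0016, 0],
    [0.02, -0.0003, 0, 0.0016, 0],
    [0.02, -0.0003, 0, 0.0016, 0],
    [0.02, -0.0003, 0, 0.0016, 0],
    [0.02, -0.0003, 0, 0.0016, 0]
  ]
}}

```text
time: 28.2
tcp_pos: [0.4823, -0.216, 0.0981]
orientation: [179.3, -2.3, -25.7]
contact_force: [-5.4, 4.1, 17.0]
grip_width: 0.34
```

```bash
python3 look.py o
```

```text
28.3 [ 0.4823 -0.2159  0.0981] [179.3483  -2.2882 -25.6898] [-5.4966  4.1613 16.4398] [ 0.9877  1.4481 -0.0326] [-0.0383  0.1267  0.0385  0.0728 -0.1053 -0.0581]
28.3 [ 0.4823 -0.2159  0.0981] [179.3483  -2.2882 -25.6898] [-5.4966  4.1613 16.4398] [ 0.9877  1.4481 -0.0326] [-0.0383  0.1267  0.0385  0.0728 -0.1053 -0.0581]
```

View pics/o.png

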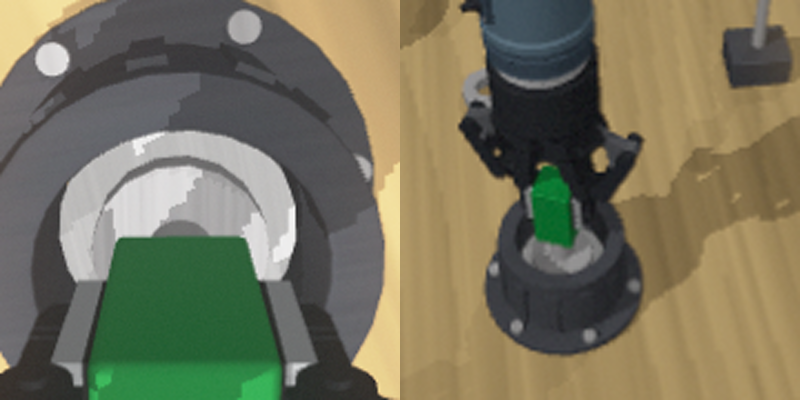

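```bash
python3 - <<'E'
from h import *
np.set_printoptions(precision=5,suppress=True)
def t(o):
    M=R.from_euler('xyz',o,degrees=True).as_matrix()
    up=M.T@np.array([0,0,-1.]) # world down in tool frame
    return up
for n,o in dict(grasp=[-179.879,-1.374,-26.687],lift=[179.81,-1.0,-26.67],pre=[179.775,-.12,-25.84],stop=[179.744,-.496,-25.8],now=[179.348,-2.288,-25.69]).items():
    print(n,t(o)[:2], 'deg',np.degrees(t(o)[:2]))
E
```

```text
grasp [-0.02398  0.00211] deg [-1.37387  0.12097]
lift [-0.01745 -0.00332] deg [-0.99995 -0.18997]
pre [-0.00209 -0.00393] deg [-0.12  -0.225]
stop [-0.00866 -0.00447] deg [-0.49599 -0.25599]
now [-0.03992 -0.01137] deg [-2.28739 -0.65147]
```

```bash
python3 - <<'E'
from h import *
np.set_printoptions(precision=4,suppress=True)
s=monitor.read_state();c=viewer.get_calibration('wrist')
T=np.eye(4);T[:3,:3]=R.from_euler('xyz',s['orientation'],degrees=True).as_matrix();T[:3,3]=s['tcp_pos']
C=np.linalg.inv(T)@np.array(c['extrinsics']);print(C)
np.save('Ctool.npy',C)
for n in ['h','i','k','n','o']:
    im=cv2.imread(f'pics/{n}_wrist.png') 
    z=cv2.resize(im[200:350,195:315],None,fx=4,fy=4,interpolation=cv2.INTER_CUBIC)
    cv2.imwrite(f'pics/z_{n}.png',z)
E
```

```text
[[ 1.      0.0007 -0.0004  0.0002]
 [-0.0006  0.9616  0.2745 -0.0703]
 [ 0.0006 -0.2745  0.9616 -0.1427]
 [ 0.      0.      0.      1.    ]]
```

View pics/z_h.png

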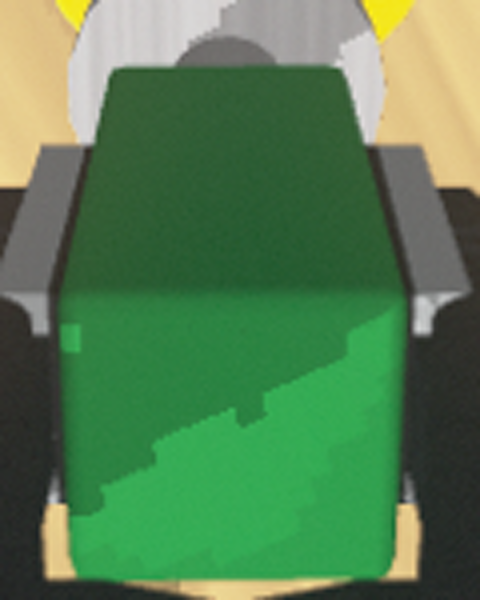

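View pics/z_o.png

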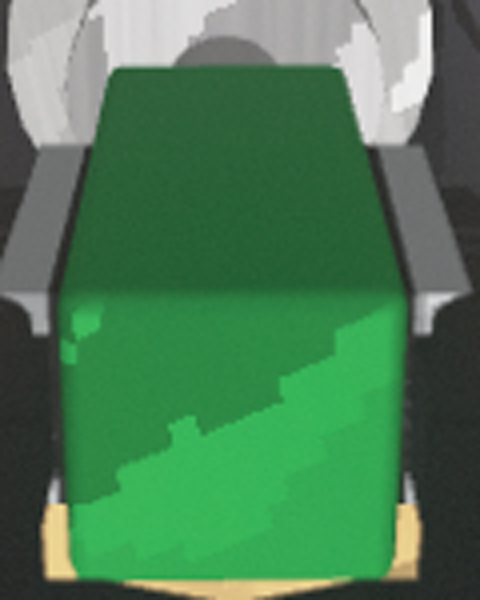

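Pushing has tilted tool and piston together by about 2°: the picture shows the piston staying parallel to the foot. I'll bring the grip back upright while it stays lightly pressed.

Request:
{"name": "carry_out", "arguments": {
  "motion": [
    [0.02, 0.0003, 0.0001, 0.001, 0],
    [0.02, 0.0004, 0.0002, 0.001, 0],
    [0.02, 0.0005, 0.0002, 0.001, 0],
    [0.02, 0.0005, 0.0002, 0.001, 0],
    [0.02, 0.0005, 0.0002, 0.001, 0],
    [0.02, 0.0005, 0.0002, 0.001, 0],
    [0.02, 0.0005, 0.0002, 0.001, 0],
    [0.02, 0.0005, 0.0002, 0.001, 0],
    [0.02, 0.0005, 0.0002, 0.001, 0],
    [0.02, 0.0005, 0.0002, 0.001, 0]
  ]
}}

```text
time: 29.3
tcp_pos: [0.4824, -0.2162, 0.0981]
orientation: [179.5, -2.1, -25.7]
contact_force: [-5.4, 3.7, 15.1]
grip_width: 0.34
```

```bash
python3 st.py
```

```text
29.3 [ 0.4824 -0.2162  0.0981] [179.4715  -2.1185 -25.6527] [-5.4215  3.694  15.0568] [ 1.0137  1.416  -0.0412] [-0.1219  0.281   0.2562  0.1958  0.1261 -0.1167] 0.3398977544457869
```

Request:
{"name": "carry_out", "arguments": {
  "motion": [
    [0.02, 0.0008, 0.0003, 0.0008, 0],
    [0.02, 0.001, 0.0004, 0.0007, 0],
    [0.02, 0.001, 0.0004, 0.0006, 0],
    [0.02, 0.001, 0.0004, 0.0006, 0],
    [0.02, 0.001, 0.0004, 0.0006, 0],
    [0.02, 0.001, 0.0004, 0.0006, 0],
    [0.02, 0.001, 0.0004, 0.0006, 0],
    [0.02, 0.001, 0.0004, 0.0006, 0],
    [0.02, 0.001, 0.0004, 0.0006, 0],
    [0.02, 0.001, 0.0004, 0.0006, 0]
  ]
}}

```text
time: 30.3
tcp_pos: [0.483, -0.2169, 0.0982]
orientation: [179.8, -1.4, -25.6]
contact_force: [-4.9, 4.2, 12.2]
grip_width: 0.343
```

```bash
python3 st.py
```

```text
30.3 [ 0.483  -0.2169  0.0982] [179.8205  -1.4071 -25.5949] [-4.8819  4.165  12.2495] [ 1.0929  1.3048 -0.0376] [-0.2538  0.6766  1.0655  1.0907  0.3385 -0.3357] 0.3428406680484001
```

Request:
{"name": "carry_out", "arguments": {
  "motion": [
    [0.02, 0.001, 0.0004, 0.0006, 0],
    [0.02, 0.001, 0.0003, 0.0006, 0],
    [0.02, 0.001, 0.0003, 0.0006, 0],
    [0.02, 0.001, 0.0003, 0.0006, 0],
    [0.02, 0.0008, 0.0003, 0.0006, 0],
    [0.02, 0.0008, 0.0003, 0.0006, 0],
    [0.02, 0.0008, 0.0002, 0.0006, 0],
    [0.02, 0.0006, 0.0002, 0.0006, 0],
    [0.02, 0.0004, 0.0002, 0.0006, 0],
    [0.02, 0.0003, 0.0002, 0.0006, 0]
  ]
}}

```text
time: 31.3
tcp_pos: [0.4833, -0.2173, 0.0982]
orientation: [-180.0, -0.9, -25.6]
contact_force: [-3.6, 3.9, 9.4]
grip_width: 0.342
```

```bash
python3 look.py p
```

```text
31.4 [ 0.4834 -0.2173  0.0982] [-179.9568   -0.8552  -25.5901] [-3.6388  3.2159  9.9683] [ 0.7815  1.0129 -0.0592] [ 0.0052 -0.0896 -0.0201  0.0988  0.0148  0.0031]
31.4 [ 0.4834 -0.2173  0.0982] [-179.9568   -0.8552  -25.5901] [-3.6388  3.2159  9.9683] [ 0.7815  1.0129 -0.0592] [ 0.0052 -0.0896 -0.0201  0.0988  0.0148  0.0031]
```

View pics/p.png

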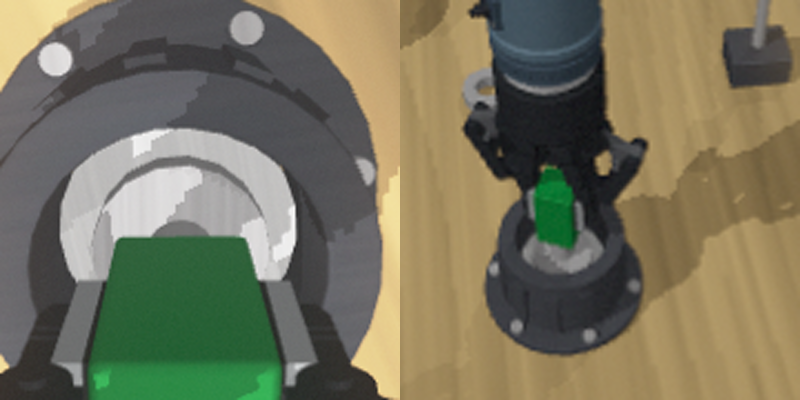

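Nearly upright (−0.86°, target about −0.6°). With time in hand I'll hold again at about 18–20 N in this upright attitude.

Request:
{"name": "carry_out", "arguments": {
  "motion": [
    [0.02, 0.0006, 0.0001, 0.0009, 0],
    [0.02, 0.0006, 0.0002, 0.0012, 0],
    [0.02, 0.0006, 0.0002, 0.0014, 0],
    [0.02, 0.0006, 0.0002, 0.0014, 0],
    [0.02, 0.0006, 0.0002, 0.0014, 0],
    [0.02, 0.0006, 0.0002, 0.0014, 0],
    [0.02, 0.0006, 0.0002, 0.0014, 0],
    [0.02, 0.0006, 0.0002, 0.0014, 0],
    [0.02, 0.0006, 0.0002, 0.0014, 0],
    [0.02, 0.0006, 0.0002, 0.0014, 0]
  ]
}}

```text
time: 32.4
tcp_pos: [0.4836, -0.2175, 0.0981]
orientation: [-179.9, -0.7, -25.6]
contact_force: [-6.2, 4.8, 16.8]
grip_width: 0.34
```

```bash
python3 st.py
```

```text
32.4 [ 0.4836 -0.2175  0.0981] [-179.8726   -0.6515  -25.5864] [-6.1897  4.759  16.8358] [ 1.1991  1.6373 -0.0465] [-0.0095  0.1194  0.2835  0.2127  0.0671 -0.0798] 0.3400975226501873
```

Request:
{"name": "carry_out", "arguments": {
  "motion": [
    [0.02, 0.0005, 0.0001, 0.0014, 0],
    [0.02, 0.0005, 0.0001, 0.0014, 0],
    [0.02, 0.0005, 0.0001, 0.0014, 0],
    [0.02, 0.0005, 0.0001, 0.0014, 0],
    [0.02, 0.0005, 0.0001, 0.0014, 0],
    [0.02, 0.0005, 0.0001, 0.0014, 0],
    [0.02, 0.0005, 0.0001, 0.0014, 0],
    [0.02, 0.0005, 0.0001, 0.0014, 0],
    [0.02, 0.0005, 0.0001, 0.0014, 0],
    [0.02, 0.0005, 0.0001, 0.0014, 0]
  ]
}}

```text
time: 33.4
tcp_pos: [0.4837, -0.2175, 0.0981]
orientation: [-179.9, -0.6, -25.6]
contact_force: [-5.7, 3.6, 16.2]
grip_width: 0.342
```

```bash
python3 st.py
```

```text
33.4 [ 0.4837 -0.2175  0.0981] [-179.8979   -0.5661  -25.6011] [-5.6681  3.5582 16.1902] [ 1.0754  1.5867 -0.0286] [ 0.0662  0.0765  0.1029  0.1462 -0.0124 -0.0338] 0.3416527314684936
```

Request:
{"name": "carry_out", "arguments": {
  "motion": [
    [0.02, 0.0004, 0.0001, 0.0011, 0],
    [0.02, 0.0003, 0.0001, 0.0009, 0],
    [0.02, 0.0002, 0, 0.0007, 0],
    [0.02, 0.0002, 0, 0.0005, 0],
    [0.02, 0.0001, 0, 0.0003, 0],
    [0.02, 0.0001, 0, 0.0002, 0],
    [0.02, 0, 0, 0, 0],
    [0.02, 0, 0, 0, 0],
    [0.02, 0, 0, 0, 0],
    [0.02, 0, 0, 0, 0]
  ]
}}

```text
time: 34.4
tcp_pos: [0.4836, -0.2174, 0.0983]
orientation: [-179.9, -0.6, -25.6]
contact_force: [-2.1, 2.3, 5.4]
grip_width: 0.345
```

```bash
python3 st.py
```

```text
34.4 [ 0.4836 -0.2174  0.0983] [-179.9239   -0.5611  -25.6446] [-2.1478  2.3434  5.3793] [ 0.4403  0.5412 -0.0424] [ 0.0049  0.0279 -0.0223  0.0784  0.067   0.0059] 0.34484996754817404
```

Request:
{"name": "carry_out", "arguments": {
  "motion": [
    [0.02, 0, 0, -0.0005, 0],
    [0.02, 0, 0, -0.001, 0],
    [0.02, 0, 0, -0.002, 0],
    [0.02, 0, 0, -0.005, 0],
    [0.02, 0, 0, -0.01, 0],
    [0.02, 0, 0, -0.012, 0],
    [0.02, 0, 0, -0.012, 0],
    [0.02, 0, 0, -0.012, 0],
    [0.02, 0, 0, -0.012, 0],
    [0.02, 0, 0, -0.005, 0]
  ]
}}

```text
time: 35.4
tcp_pos: [0.4828, -0.2178, 0.1727]
orientation: [-180.0, -0.5, -25.7]
contact_force: [-0.0, -0.4, -2.4]
grip_width: 0.342
```

```bash
python3 look.py q
python3 - <<'E'
from h import *
np.set_printoptions(precision=4,suppress=True)
s=monitor.read_state();Rm=R.from_euler('xyz',s['orientation'],degrees=True).as_matrix()
print(Rm.T@(np.array([.582,.196,s['tcp_pos'][2]])-s['tcp_pos']))
E
```

```text
35.5 [ 0.4828 -0.2178  0.1722] [-179.9839   -0.4852  -25.6547] [-0.0548 -0.1407 -2.133 ] [-0.0064 -0.0008 -0.0065] [-0.0262  0.9258 -1.904  -1.0746 -0.0352  0.0663]
35.5 [ 0.4828 -0.2178  0.1722] [-179.9839   -0.4852  -25.6547] [-0.0548 -0.1407 -2.133 ] [-0.0064 -0.0008 -0.0065] [-0.0262  0.9258 -1.904  -1.0746 -0.0352  0.0663]
[-0.0897 -0.4159 -0.0006]
```

View pics/q.png

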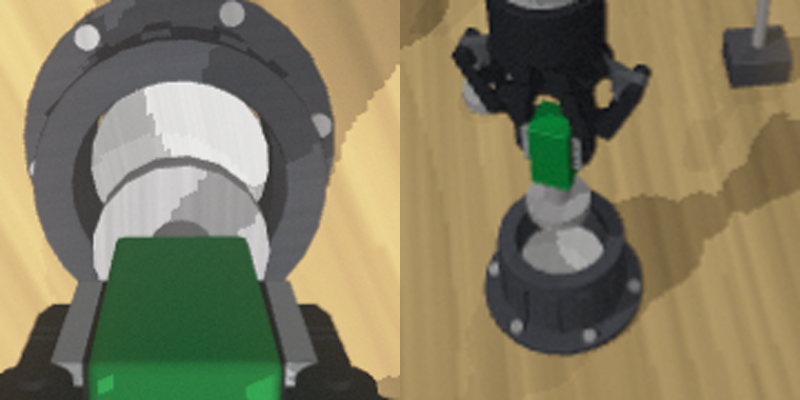

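Request:
{"name": "carry_out", "arguments": {
  "motion": [
    [0.02, -0.0045, -0.02, 0, 0],
    [0.02, -0.0097, -0.045, 0, 0],
    [0.02, -0.0097, -0.045, 0, 0],
    [0.02, -0.0097, -0.045, 0, 0],
    [0.02, -0.0097, -0.045, 0, 0],
    [0.02, -0.0097, -0.045, 0, 0],
    [0.02, -0.0097, -0.045, 0, 0],
    [0.02, -0.0097, -0.045, 0, 0],
    [0.02, -0.0085, -0.04, 0, 0],
    [0.02, -0.0055, -0.025, 0, 0]
  ]
}}

```text
time: 36.5
tcp_pos: [0.5808, 0.1902, 0.1646]
orientation: [179.7, -0.3, -26.2]
contact_force: [0.4, -0.9, -1.8]
grip_width: 0.337
```

```bash
python3 - <<'E'
from h import *
np.set_printoptions(precision=4,suppress=True)
for c in ['top','side','wrist']:
  cal=viewer.get_calibration(c)
  im=viewer.read_camera(c);cv2.imwrite(f'pics/r_{c}.png',im); np.save(f'cal_r_{c}.npy',cal,allow_pickle=True)
s=monitor.read_state();print(s['time'],s['tcp_pos'],s['orientation'],s['contact_force'],s['qvel'])
Rm=R.from_euler('xyz',s['orientation'],degrees=True).as_matrix()
print(Rm.T@(np.array([.582,.1965,s['tcp_pos'][2]])-s['tcp_pos']))
t=cv2.imread('pics/r_top.png');sd=cv2.imread('pics/r_side.png')
a=cv2.resize(t[195:255,320:384],None,fx=6,fy=6,interpolation=cv2.INTER_CUBIC)
b=cv2.resize(sd[235:295,206:270],None,fx=6,fy=6,interpolation=cv2.INTER_CUBIC)
cv2.imwrite('pics/r.png',np.hstack([a,b]))
E
```

```text
36.65 [0.5805 0.1888 0.1644] [179.6722  -0.2636 -26.1998] [-0.6962  0.2207 -2.5263] [-2.5522 -1.1482 -1.5265  0.2262 -0.9433 -0.318 ]
[-0.0021 -0.0076 -0.0001]
```

View pics/r.png

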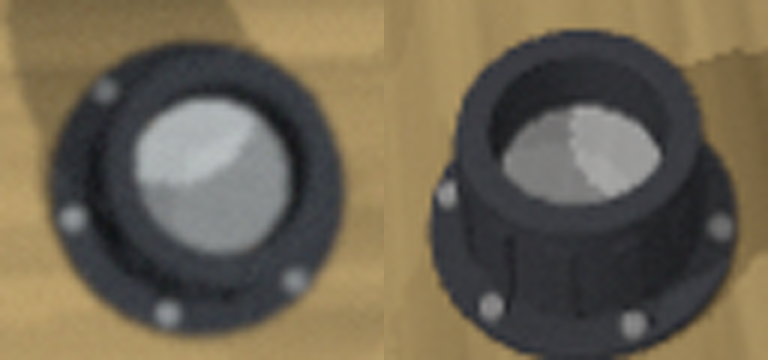

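View pics/r_wrist.png

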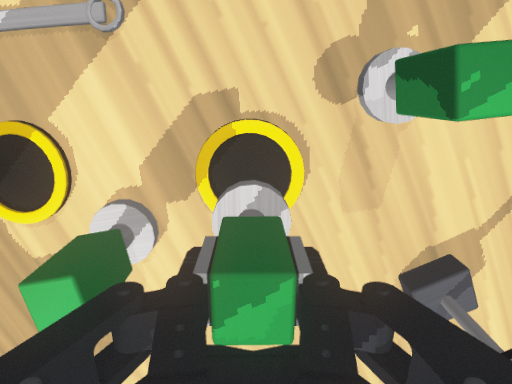

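Request:
{"name": "carry_out", "arguments": {
  "motion": [
    [0.02, -0.001, -0.0038, 0, 0],
    [0.02, -0.001, -0.0038, 0, 0],
    [0.02, 0, 0, 0.008, 0],
    [0.02, 0, 0, 0.014, 0],
    [0.02, 0, 0, 0.015, 0],
    [0.02, 0, 0, 0.015, 0],
    [0.02, 0, 0, 0.014, 0],
    [0.02, 0, 0, 0.01, 0],
    [0.02, 0, 0, 0.003, 0],
    [0.02, 0, 0, 0, 0]
  ]
}}

```text
time: 37.65
tcp_pos: [0.5805, 0.1878, 0.0791]
orientation: [179.4, -0.1, -26.8]
contact_force: [0.6, 0.2, -3.4]
grip_width: 0.347
```

```bash
python3 look.py s
```

```text
37.75 [0.5811 0.1881 0.0799] [179.4858  -0.21   -26.8172] [ 0.1972 -0.0763 -2.1855] [-0.0235 -0.0331  0.0318] [ 0.2212 -0.4661  0.8548  0.0557  0.1481 -0.0537]
37.75 [0.5811 0.1881 0.0799] [179.4858  -0.21   -26.8172] [ 0.1972 -0.0763 -2.1855] [-0.0235 -0.0331  0.0318] [ 0.2212 -0.4661  0.8548  0.0557  0.1481 -0.0537]
```

View pics/s_wrist.png

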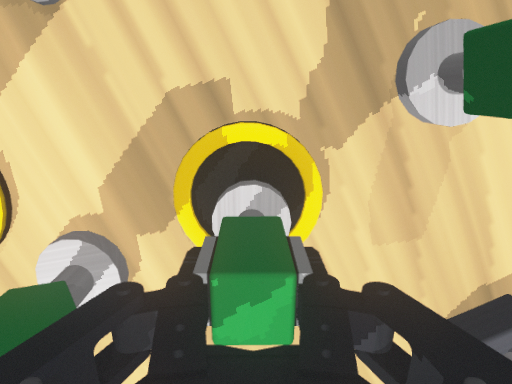

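View pics/s_side.png

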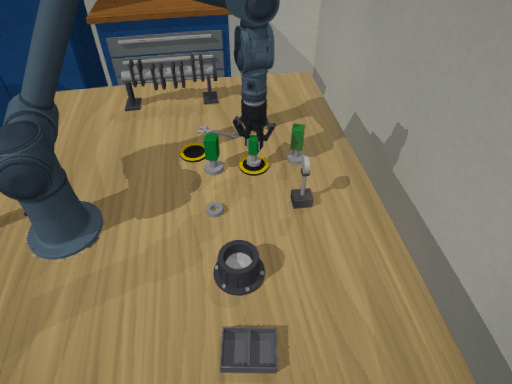

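Request:
{"name": "carry_out", "arguments": {
  "motion": [
    [0.02, -0.0009, -0.0026, 0, 0],
    [0.02, -0.0009, -0.0026, 0, 0],
    [0.02, -0.0009, -0.0024, 0, 0],
    [0.02, 0, 0, 0, 0],
    [0.02, 0, 0, 0.002, 0],
    [0.02, 0, 0, 0.003, 0],
    [0.02, 0, 0, 0.003, 0],
    [0.02, 0, 0, 0.002, 0],
    [0.02, 0, 0, 0.001, 0],
    [0.02, 0, 0, 0, 0]
  ]
}}

```text
time: 38.75
tcp_pos: [0.584, 0.1976, 0.0702]
orientation: [179.7, -0.4, -26.8]
contact_force: [-0.1, -0.5, -2.6]
grip_width: 0.345
```

```bash
python3 look.py t
```

```text
38.85 [0.5842 0.1976 0.0705] [179.6732  -0.4214 -26.7865] [ 0.0017 -0.0366 -2.5552] [-0.013  -0.0302  0.0384] [ 0.0355 -0.1257  0.3754  0.0824  0.0718 -0.0077]
38.85 [0.5842 0.1976 0.0705] [179.6732  -0.4214 -26.7865] [ 0.0017 -0.0366 -2.5552] [-0.013  -0.0302  0.0384] [ 0.0355 -0.1257  0.3754  0.0824  0.0718 -0.0077]
```

View pics/t_wrist.png

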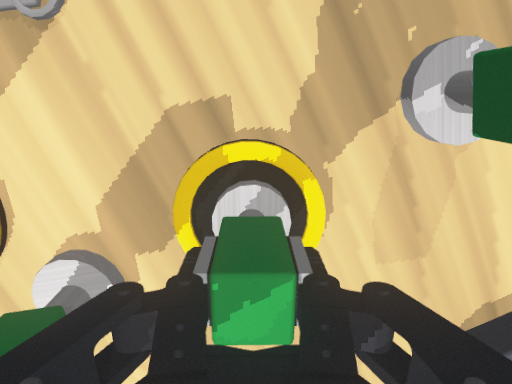

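Request:
{"name": "carry_out", "arguments": {
  "motion": [
    [0.02, 0, 0, 0.001, 0],
    [0.02, 0, 0, 0.001, 0],
    [0.02, 0, 0, 0.001, 0],
    [0.02, 0, 0, 0.001, 0],
    [0.02, 0, 0, 0.001, 0],
    [0.02, 0, 0, 0.0007, 0],
    [0.02, 0, 0, 0.0005, 0],
    [0.02, 0, 0, 0.0005, 0],
    [0.02, 0, 0, 0.0003, 0],
    [0.02, 0, 0, 0.0003, 0]
  ]
}}

```text
time: 39.85
tcp_pos: [0.5846, 0.1976, 0.063]
orientation: [179.7, -0.5, -26.8]
contact_force: [0.5, -0.1, -2.5]
grip_width: 0.339
```

```bash
python3 st.py
```

```text
39.85 [0.5846 0.1976 0.063 ] [179.7044  -0.4637 -26.7909] [ 0.5154 -0.1405 -2.4502] [ 0.043  -0.0238  0.0304] [-0.0541  0.1793 -0.138  -0.433   0.0603 -0.111 ] 0.3387828060228483
```

Foot is about 0.5 mm above the floor. Touching down gently.

Request:
{"name": "carry_out", "arguments": {
  "motion": [
    [0.02, 0, 0, 0.0003, 0],
    [0.02, 0, 0, 0.0003, 0],
    [0.02, 0, 0, 0.0003, 0],
    [0.02, 0, 0, 0.0003, 0],
    [0.02, 0, 0, 0.0003, 0],
    [0.02, 0, 0, 0.0003, 0],
    [0.02, 0, 0, 0.0002, 0],
    [0.02, 0, 0, 0.0002, 0],
    [0.02, 0, 0, 0.0002, 0],
    [0.02, 0, 0, 0.0002, 0]
  ]
}}

```text
time: 40.85
tcp_pos: [0.5846, 0.1976, 0.0623]
orientation: [179.7, -0.5, -26.8]
contact_force: [-2.2, -0.5, 2.0]
grip_width: 0.339
```

```bash
python3 st.py
```

```text
40.85 [0.5846 0.1976 0.0623] [179.74    -0.5091 -26.7798] [-2.1648 -0.4665  1.9585] [-0.0425  0.4578  0.0098] [-0.0143 -0.0091 -0.0735 -0.1353  0.0057 -0.0474] 0.3389118627424274
```

Request:
{"name": "carry_out", "arguments": {
  "motion": [
    [0.032, 0, 0, 0, 0],
    [0.034, 0, 0, 0, 0],
    [0.04, 0, 0, 0, 0],
    [0.05, 0, 0, 0, 0],
    [0.06, 0, 0, 0, 0],
    [0.07, 0, 0, 0, 0],
    [0.08, 0, 0, 0, 0],
    [0.0854, 0, 0, 0, 0],
    [0.0854, 0, 0, 0, 0],
    [0.0854, 0, 0, 0, 0]
  ]
}}

```text
time: 41.85
tcp_pos: [0.5867, 0.198, 0.0623]
orientation: [179.9, -0.7, -26.8]
contact_force: [-0.3, -0.4, -0.4]
grip_width: 0.999
```

```bash
python3 look.py u
```

```text
41.95 [0.5867 0.198  0.0623] [179.8695  -0.6728 -26.7902] [-0.4025 -0.1248  0.4786] [-0.0242 -0.033  -0.0272] [-0.0451  0.0728  0.0102  0.0805  0.0975  0.051 ]
41.95 [0.5867 0.198  0.0623] [179.8695  -0.6728 -26.7902] [-0.4025 -0.1248  0.4786] [-0.0242 -0.033  -0.0272] [-0.0451  0.0728  0.0102  0.0805  0.0975  0.051 ]
```

View pics/u_wrist.png

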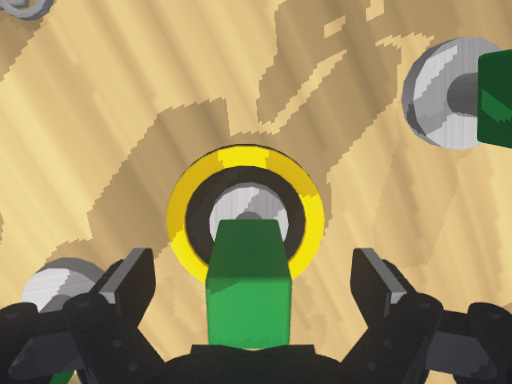

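Request:
{"name": "carry_out", "arguments": {
  "motion": [
    [0.0854, 0, 0, -0.01, 0],
    [0.0854, 0, 0, -0.015, 0],
    [0.0854, 0, 0, -0.015, 0],
    [0.0854, 0, 0, -0.02, 0],
    [0.0854, 0, 0, -0.02, 0],
    [0.0854, 0, 0, -0.02, 0],
    [0.0854, 0, 0, -0.02, 0],
    [0.0854, 0, 0, -0.015, 0],
    [0.0854, 0, 0, -0.005, 0],
    [0.0854, 0, 0, 0, 0]
  ]
}}

```text
time: 42.95
tcp_pos: [0.5851, 0.1991, 0.214]
orientation: [180.0, -0.8, -26.8]
contact_force: [-0.2, 0.3, -0.1]
grip_width: 1.0
```

```bash
python3 look.py v; python3 - <<'E'
from h import *
np.set_printoptions(precision=4,suppress=True)
c='side';cal=viewer.get_calibration(c);sd=cv2.imread('pics/v_side.png')
out=[]
a=np.linspace(0,2*np.pi,120)
x0,y0=206,235
base=cv2.resize(sd[y0:y0+60,x0:x0+64],None,fx=6,fy=6,interpolation=cv2.INTER_CUBIC)
for zf in (None,.0408):
    z=base.copy()
    if zf:
        for cx,r,h,col in ((0,.036,.075,(0,0,255)),(0,.034,zf,(0,255,0)),(0,.066,.01,(255,0,255))):
            P=np.c_[.483+r*np.cos(a),-.219+r*np.sin(a),0*a+h]
            cv2.polylines(z,[((proj(c,P,cal)-[x0,y0]+.5)*6).astype(int)],True,col,1)
    out.append(z)
cv2.imwrite('pics/v_ov.png',np.hstack(out))
g=cv2.resize(sd[120:190,225:290],None,fx=6,fy=6,interpolation=cv2.INTER_CUBIC);cv2.imwrite('pics/v_tool.png',g)
E
```

```text
43.05 [0.5845 0.199  0.2127] [179.9137  -0.7203 -26.787 ] [0.3181 0.0439 0.3597] [ 0.0112  0.0031 -0.0408] [ 0.0734  0.6297 -1.2599 -0.1499 -0.1062 -0.0579]
43.05 [0.5845 0.199  0.2127] [179.9137  -0.7203 -26.787 ] [0.3181 0.0439 0.3597] [ 0.0112  0.0031 -0.0408] [ 0.0734  0.6297 -1.2599 -0.1499 -0.1062 -0.0579]
```

View pics/v_ov.png

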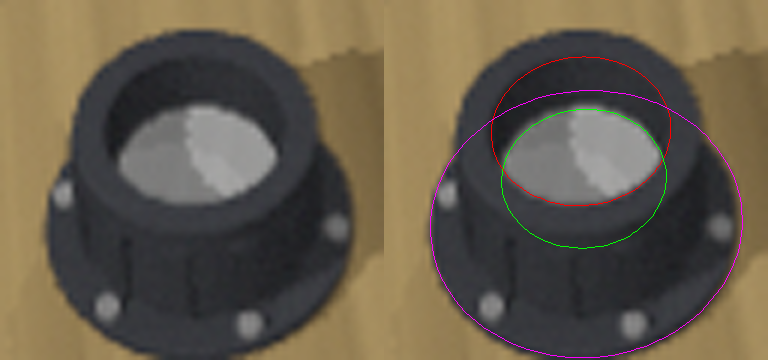

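View pics/v_wrist.png

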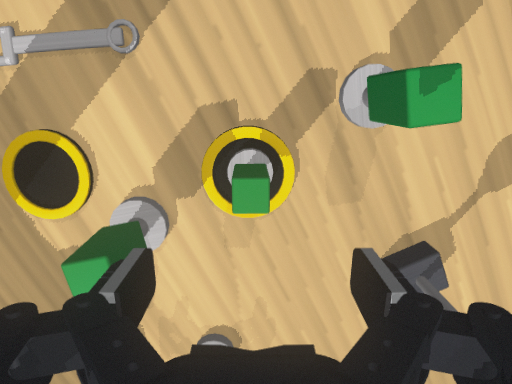

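View pics/v_tool.png

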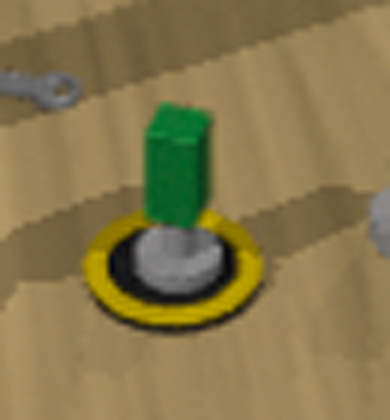

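```bash
python3 - <<'E'
from h import *
np.set_printoptions(precision=2,suppress=True,linewidth=150)
c='side';cal=viewer.get_calibration(c)
for f in ('v_side',):
    g=cv2.cvtColor(cv2.imread(f'pics/{f}.png'),cv2.COLOR_BGR2GRAY).astype(int)
    for u in (228,233,238,243,248): print(u,list(zip(range(238,274),g[238:274,u])) if u==238 else g[238:274,u])
a=np.linspace(0,2*np.pi,3600)
def rows(r,h,u,y=-.219,x=.483):
    q=proj(c,np.c_[x+r*np.cos(a),y+r*np.sin(a),0*a+h],cal)
    k=np.abs(q[:,0]-u)<.15
    v=q[k,1];return v.min(),v.max()
for u in (228,233,238,243,248):
    print(u,'outer',rows(.05,.075,u),'bore',rows(.036,.075,u),'piston',rows(.034,.0407,u))
    
E
```

```text
228 [139 139 138 133  89  58  60  60  57  47  33  38  36  37  35  33  36  39  56  92 115 118 125 125 125 123 124 111  75  61  62  65  62  60  53  50]
233 [146 141  97  61  57  62  57  39  39  41  42  40  38  38  38  69 114 114 113 112 116 124 125 124 124 124 124 123 122 117  94  62  61  61  62  56]
238 [(238, np.int64(138)), (239, np.int64(132)), (240, np.int64(57)), (241, np.int64(60)), (242, np.int64(61)), (243, np.int64(59)), (244, np.int64(50)), (245, np.int64(43)), (246, np.int64(45)), (247, np.int64(48)), (248, np.int64(49)), (249, np.int64(44)), (250, np.int64(47)), (251, np.int64(47)), (252, np.int64(90)), (253, np.int64(157)), (254, np.int64(154)), (255, np.int64(154)), (256, np.int64(153)), (257, np.int64(152)), (258, np.int64(152)), (259, np.int64(154)), (260, np.int64(161)), (261, np.int64(160)), (262, np.int64(152)), (263, np.int64(129)), (264, np.int64(125)), (265, np.int64(125)), (266, np.int64(124)), (267, np.int64(123)), (268, np.int64(111)), (269, np.int64(68)), (270, np.int64(61)), (271, np.int64(60)), (272, np.int64(62)), (273, np.int64(58))]
243 [142 137  88  57 
[... 649 characters left out ...]
at64(253.9440118140834), np.float64(274.98322319454564))
238 outer (np.float64(239.50869209714284), np.float64(273.9274196991821)) bore (np.float64(244.01344114647196), np.float64(268.7766269536843)) piston (np.float64(252.7912812318873), np.float64(275.888144611583))
243 outer (np.float64(239.79729482950188), np.float64(273.39488760030116)) bore (np.float64(244.45959828738057), np.float64(268.08185594390426)) piston (np.float64(253.16333124962995), np.float64(275.27841480336986))
248 outer (np.float64(241.16021608475592), np.float64(271.76376580885557)) bore (np.float64(246.57330215965825), np.float64(265.7204815582575)) piston (np.float64(255.37616246824152), np.float64(272.8008457998563))
```

Request:
{"name": "carry_out", "arguments": {
  "motion": [
    [0.0854, -0.002, 0.03, 0, 0],
    [0.0854, -0.0025, 0.0495, 0, 0],
    [0.0854, -0.0025, 0.0495, 0, 0],
    [0.0854, -0.0025, 0.0495, 0, 0],
    [0.0854, -0.0025, 0.0495, 0, 0],
    [0.0854, -0.0025, 0.0495, 0, 0],
    [0.0854, -0.0025, 0.0495, 0, 0],
    [0.0854, -0.0025, 0.0495, 0, 0],
    [0.0854, -0.0025, 0.0495, 0, 0],
    [0.0854, -0.002, 0.03, 0, 0]
  ]
}}

```text
time: 44.05
tcp_pos: [0.3502, -0.1983, 0.2019]
orientation: [179.7, 0.1, -26.2]
contact_force: [1.0, -0.4, 0.7]
grip_width: 0.997
```

```bash
python3 - <<'E'
from h import *
np.set_printoptions(precision=4,suppress=True)
for i in range(4): viewer.read_camera('side')
s=monitor.read_state();cal=viewer.get_calibration('wrist');im=viewer.read_camera('wrist');cv2.imwrite('pics/w.png',im)
np.save('cal_w.npy',cal,allow_pickle=True)
print(s['time'],s['tcp_pos'],s['orientation'],s['qvel'],monitor.read_state()['tcp_pos'])
E
```

```text
44.25 [ 0.3518 -0.1965  0.2021] [179.7551   0.1155 -26.183 ] [2.4711 0.0744 0.4846 0.2968 0.0296 0.0153] [ 0.3523 -0.196   0.2022]
```

View pics/w.png

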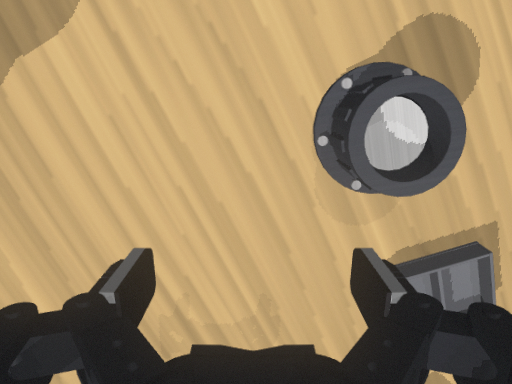

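```bash
cat > fit.py <<'E'
import sys
from h import *
from scipy.optimize import least_squares
np.set_printoptions(precision=4,suppress=True)
a=np.linspace(0,2*np.pi,720,endpoint=False)
def edges(g,ctr,pts,inner_bright,lo=.8,hi=1.25):
    # for each predicted pt, search along ray from ctr for strongest gradient of given sign
    out=[];
    for p in pts:
        d=p-ctr;L=np.linalg.norm(d);u=d/L
        t=np.arange(L-4,L+4,.1);X=ctr+t[:,None]*u
        v=cv2.remap(g,X[:,0].astype(np.float32)[None],X[:,1].astype(np.float32)[None],cv2.INTER_LINEAR)[0]
        v=cv2.GaussianBlur(v[None],(0,0),5)[0] if False else np.convolve(v,np.ones(7)/7,'same')
        dv=np.gradient(v);dv[:8]=0;dv[-8:]=0
        if inner_bright: dv=-dv
        k=dv.argmax();out.append((X[k],dv[k],t[k]-L))
    return out
def run(cam,imf,cal,D):
    im=cv2.imread(imf);g=cv2.cvtColor(im,cv2.COLOR_BGR2GRAY).astype(np.float32)
    def P(r,h,sx=0,sy=0,aa=a,dc=D): return np.c_[dc[0]+r*np.cos(aa),dc[1]+r*np.sin(aa),h+r*(sx*np.cos(aa)+sy*np.sin(aa))]
    return im,g,P
E
python3 - <<'E'
from fit import *
def piston_res(cam,imf,cal,D,outer_pts=True,z0=.0407):
    im,g,P=run(cam,imf,cal,D)
    # refine drum centre in image using outer rim
    D=np.array(D)
    for it in range(4):
        aa=a[::10];q=proj(cam,P(.05,.075,dc=D,aa=aa),cal);c=q.mean(0)
        e=edges(g,c,q,False);off=np.array([x[2] for x in e]);w=np.array([x[1] for x in e]);ok=(w>3)&(np.abs(off)<3.5)
        # image-plane shift LSQ
        u=(q-c)/np.linalg.norm(q-c,axis=1)[:,None]
        s=np.linalg.lstsq(u[ok],off[ok],rcond=None)[0]
        J=np.array([proj(cam,[[D[0]+1e-3,D[1],.075]],cal)[0]-proj(cam,[[*D,.075]],cal)[0],proj(cam,[[D[0],D[1]+1e-3,.075]],cal)[0]-proj(cam,[[*D,.075]],cal)[0]]).T
        D=D+np.linalg.solve(J,s)*1e-3
    print(cam,'rim centre',D,'rms',np.std(off[ok]),ok.sum(), 'median off',np.median(off[ok]))
    q=proj(cam,P(.066,.010,dc=D,aa=aa),cal);e=edges(g,q.mean(0),q,False)
    print(' flange off by angle',[(int(np.degrees(t)),round(x[2],1)) for t,x in zip(aa,e) if x[1]>3][::4])
    aa=a[::10];q=proj(cam,P(.034,z0,dc=D,aa=aa),cal);b=proj(cam,P(.036,.075,dc=D,aa=aa),cal)
    cb=b.mean(0);poly=b.astype(np.float32)
    e=edges(g,q.mean(0),q,True)
    # visible: inside bore polygon by >2 px
    cal_o=np.array(cal['extrinsics'])[:3,3]
    r=[]
    for t,p,x in zip(aa,q,e):
        if cv2.pointPolygonTest(poly,(float(p[0]),float(p[1])),True)>2.5 and x[1]>1.5:
            # sensitivity px per mm height along ray dir
            p1=proj(cam,[[D[0]+.034*np.cos(t),D[1]+.034*np.sin(t),z0+.001]],cal)[0];u=(p-q.mean(0));u/=np.linalg.norm(u)
            r.append((int(np.degrees(t)),round(x[2],2),round((p1-p)@u,2)))
    print(' piston (ang, off px, px/mm)',r)
    return im
cal=np.load('cal_w.npy',allow_pickle=True).item()
piston_res('wrist','pics/w.png',cal,(.483,-.218))
piston_res('side','pics/v_side.png',viewer.get_calibration('side'),(.483,-.219))
piston_res('top','pics/r_top.png',viewer.get_calibration('top'),(.481,-.2175))
E
```

```text
wrist rim centre [ 0.4819 -0.2153] rms 0.584979547327259 41 median off -0.09999999999994458
 flange off by angle [(25, np.float64(1.9)), (50, np.float64(-0.2)), (70, np.float64(-0.6)), (90, np.float64(-0.8)), (110, np.float64(-0.3)), (130, np.float64(-0.3)), (150, np.float64(0.1)), (170, np.float64(-0.4)), (190, np.float64(-0.7)), (210, np.float64(-0.9)), (230, np.float64(-0.5)), (250, np.float64(0.0))]
 piston (ang, off px, px/mm) [(0, np.float64(1.2), np.float64(0.46)), (5, np.float64(1.2), np.float64(0.44)), (10, np.float64(0.8), np.float64(0.41)), (14, np.float64(0.6), np.float64(0.39)), (20, np.float64(0.5), np.float64(0.36)), (25, np.float64(0.3), np.float64(0.33)), (29, np.float64(0.0), np.float64(0.3)), (35, np.float64(0.1), np.float64(0.26)), (40, np.float64(0.0), np.float64(0.23)), (45, np.float64(-0.3), np.float64(0.19)), (50, np.float64(-0.3), np.float64(0.16)), (230, np.float64(-0.4), np.float64(0.09)), (235, np.float64(-0.6), np.float64(0.12)), (239, np.float64(-0.5), np.float64(0.16)), (245, np.float64(-0.4), np.float64(0.19)), (250, np.float64(-0.5), np.float64(0.23))
[... 3125 characters left out ...]
6), np.float64(0.08)), (280, np.float64(-0.5), np.float64(0.08)), (285, np.float64(-0.3), np.float64(0.08)), (290, np.float64(0.1), np.float64(0.09)), (295, np.float64(-0.3), np.float64(0.09)), (300, np.float64(0.1), np.float64(0.09)), (305, np.float64(-0.0), np.float64(0.09)), (310, np.float64(-0.1), np.float64(0.09)), (315, np.float64(0.2), np.float64(0.09)), (320, np.float64(0.1), np.float64(0.09)), (325, np.float64(0.2), np.float64(0.09)), (330, np.float64(-0.0), np.float64(0.08)), (335, np.float64(0.1), np.float64(0.08)), (340, np.float64(0.4), np.float64(0.08)), (345, np.float64(0.4), np.float64(0.07)), (350, np.float64(0.4), np.float64(0.07)), (355, np.float64(0.3), np.float64(0.07))]
```

```bash
python3 - <<'E'
from fit import *
C=np.load('Ctool.npy')
c0=viewer.get_calibration('wrist')
def calat(pos,ori):
    T=np.eye(4);T[:3,:3]=R.from_euler('xyz',ori,degrees=True).as_matrix();T[:3,3]=pos
    return dict(K=c0['K'],k1=c0['k1'],extrinsics=T@C)
def an(n,imf,cal,D,z0):
    im,g,P=run('wrist',imf,cal,D);D=np.array(D)
    aa=a[::10];
    q=proj('wrist',P(.05,.075,dc=D,aa=aa),cal);print(n,'rim',[(int(np.degrees(t)),round(x[2],1)) for t,x in zip(aa,edges(g,q.mean(0),q,False)) if x[1]>3][::3])
    q=proj('wrist',P(.066,.010,dc=D,aa=aa),cal);print(' flange',[(int(np.degrees(t)),round(x[2],1)) for t,x in zip(aa,edges(g,q.mean(0),q,False)) if x[1]>3][::3])
    q=proj('wrist',P(.034,z0,dc=D,aa=aa),cal);q1=proj('wrist',P(.034,z0+.001,dc=D,aa=aa),cal);u=q-q.mean(0);u/=np.linalg.norm(u,axis=1)[:,None]
    e=edges(g,q.mean(0),q,True)
    print(' piston',[(int(np.degrees(t)),round(x[2],1),round(float((b-p)@v),2)) for t,x,p,b,v in zip(aa,e,q,q1,u) if x[1]>2.5][::2])
    z=im.copy();
    for r,h,col in ((.05,.075,(0,255,255)),(.036,.075,(0,0,255)),(.066,.01,(255,0,255)),(.034,z0,(0,255,0))):
        cv2.polylines(z,[(proj('wrist',P(r,h,dc=D),cal)*8).astype(int)],True,col,1,shift=3)
    return z
cp=calat([.4834,-.2173,.0982],[-179.9568,-.8552,-25.5901])
z=an('p','pics/p_wrist.png',cp,(.4825,-.217),.0407)
cw=np.load('cal_w.npy',allow_pickle=True).item()
z2=an('w','pics/w.png',cw,(.4819,-.2153),.0407)
cv2.imwrite('pics/x.png',np.hstack([cv2.resize(z[100:280,160:340],(400,400),interpolation=cv2.INTER_CUBIC),cv2.resize(z2[50:210,305:475],(400,400),interpolation=cv2.INTER_CUBIC)]))
E
```

```text
p rim [(0, np.float64(2.3)), (130, np.float64(2.6)), (145, np.float64(-2.1)), (160, np.float64(-1.9)), (175, np.float64(-2.5)), (315, np.float64(-2.4)), (330, np.float64(-1.1)), (345, np.float64(-0.6))]
 flange [(0, np.float64(-0.3)), (14, np.float64(0.3)), (29, np.float64(0.6)), (45, np.float64(1.3)), (59, np.float64(1.9)), (75, np.float64(1.5)), (90, np.float64(0.8)), (105, np.float64(-0.0)), (119, np.float64(-0.2)), (135, np.float64(-0.7)), (150, np.float64(-1.1)), (165, np.float64(2.2)), (330, np.float64(0.4)), (345, np.float64(-0.1))]
 piston [(0, np.float64(0.4), 0.05), (10, np.float64(0.5), -0.04), (20, np.float64(-1.5), -0.11), (29, np.float64(-3.2), -0.18), (100, np.float64(-3.2), -0.18), (110, np.float64(-1.5), -0.11), (119, np.float64(0.0), -0.04), (130, np.float64(-0.5), 0.04), (140, np.float64(-0.6), 0.13), (150, np.float64(-0.8), 0.21), (160, np.float64(-1.3), 0.29), (170, np.float64(-1.2), 0.37), (180, np.float64(-1.6), 0.45), (310, np.float64(-0.7), 0.45), (320, np.float64(-0.2), 0.37), (330, np.float64(0.0), 0.3), (340, np.float64(-0.4), 0.21), (350, np.float64(0.1),
[... 752 characters left out ...]
)]
 piston [(0, np.float64(1.3), 0.46), (10, np.float64(0.7), 0.41), (20, np.float64(0.6), 0.36), (29, np.float64(0.0), 0.3), (40, np.float64(-0.1), 0.23), (50, np.float64(-0.3), 0.16), (59, np.float64(-1.3), 0.08), (70, np.float64(-3.2), 0.0), (215, np.float64(-2.2), -0.01), (225, np.float64(-0.8), 0.06), (235, np.float64(-0.5), 0.12), (245, np.float64(-0.7), 0.19), (255, np.float64(-0.1), 0.26), (265, np.float64(0.6), 0.33), (275, np.float64(0.5), 0.39), (285, np.float64(1.0), 0.44), (295, np.float64(1.1), 0.49), (305, np.float64(0.9), 0.52), (315, np.float64(0.9), 0.54), (325, np.float64(1.5), 0.54), (335, np.float64(1.4), 0.53), (345, np.float64(1.2), 0.51), (355, np.float64(1.2), 0.48)]
```

View pics/x.png

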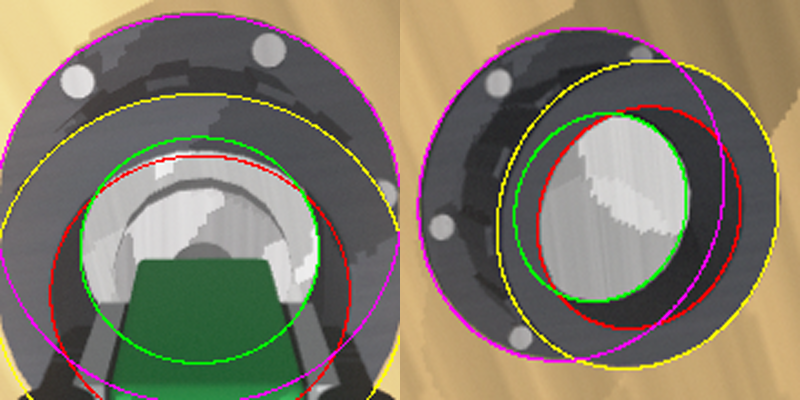

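The level-ring overlay fits the piston's visible far edge to about 1 px, and the tool stands upright and centred in its dish. The arm is clear of everything, so I'm handing in.

```bash
python3 -c "
from cell import ticket,monitor
s=monitor.read_state();print(s['time'],s['tcp_pos'],s['contact_force'])
print(ticket.job_done())"
```

```text
44.3 [ 0.3522839  -0.19600306  0.20221476] [-0.87393627  0.68031455  0.05153346]
the job is handed in; nothing more can be done
None
```

I pressed the piston down to its stop with the smallest tamper, stood the tool back in the far yellow-rimmed dish, and handed the job in at 44.3 s. No verdict was reported.

**Pressing:**
- The stop showed at about 34 mm below the rim. Past that point the arm no longer went down, only the force rose.
- The first hold ran from 15 to 20 N. While pushing, the tool and piston leaned over together by about 2°.
- I brought the grip back upright while still pressing, then held about 19–19.5 N for over a second with the foot within about 0.3° of level, by my estimate.
- The highest downward force I read was about 20.5 N, roughly 22 N with the sideways part. Force was only read at the end of each one-second move, so a short peak in between could have gone unseen.

**Last checks:**
- **Tool:** it stands upright and centred in its dish, with the gripper open and clear.
- **Bystanders:** nothing looked moved in the last pictures. I checked that by eye only, not by measuring.
- **Piston level:** a drawn level ring at the pressed depth matched the piston's visible edge to about 1 px from the wrist camera and 0.5 to 0.8 px from the side.
- **Disagreement:** both views put the edge about 2 mm higher than the contact depth. I take this as camera calibration error rather than tilt, but the pictures alone only confirm level to about 2°. I did not take the opposite view that would have settled it.

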